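Tip a lamp supply back and slide a base plate under it

ROBOT

A 7-joint arm with a two-finger parallel gripper is mounted at the origin on the work surface. World frame = base frame: x ahead of the robot, y to its left, z up, the work surface at z = 0. Lengths are in m, angles in rad, forces in N, time in s.
With the tool pointing down it reaches from about 0.425 to 0.975 m from the base axis. Payload 16.7 kg.
Tool frame: the origin (TCP) lies at the very end of the fingers, on their centre line; the grasp point (between the pads) lies 19 mm behind it (env.grip_depth is the distance from the TCP to the grasp point, in m); y points along the fingers, x is the direction in which the jaws open and shut, and the axes are right-handed (so a half turn about y gives the same grasp; the last joint's range is limited). The gripper opens to 85 mm and grips with 20 to 120 N. Pads are 22 mm wide; open, the fingers measure 114 mm over their backs; the gripper's body (76 mm by 85 mm) begins 54 mm behind the grasp point. The pads swing forward as they close: fully open they stand 13 mm farther back than shut.
Start: joints at [1.165, 0.426, 0.074, 1.606, -0.034, 1.111, -0.067], TCP at [0.171, -0.653, 0.231] pointing down, gripper open.
Joint ranges: [-2.85, 2.85], [-0.5, 2.14], [-1.23, 1.37], [0.21, 2.46], [-1.02, 4.16], [0.16, 2.05], [-2.73, 2.73]. Speed limits (rad/s): [1.89, 1.89, 2.39, 2.39, 3.01, 3.01, 3.01].

INTERFACE

Orientations are given as [roll, pitch, yaw] about the fixed x, y, z axes, in that order (R = Rz(yaw) Ry(pitch) Rx(roll)).
In Python, from cell import env gives the robot as it stands.
- The arm moves only by the tool jog_arm, never from a script. Its arguments are lists of equal length, an entry for each row: "dp": the shift along the tool's x, y, z in cm, a list of three; "rot": the turn, a rotation vector about the tool's x, y, z in degrees, a list of three; "jaw": the closure in counts, from 0 (fully open) to 255 (shut). In form: {"dp": [[dx, dy, dz], ...], "rot": [[rx, ry, rz], ...], "jaw": [jaw, ...]}. A call has 1 to 20 rows; each row shifts and turns the commanded pose from where the row before left it, along the tool's axes as they then stand; what a row does not reach is not made up. A row lasts 1/10 s, in which the tool goes at most 50 mm and 8.59 degrees, less where a joint would pass 70% of its speed; a pose out of reach is approached as far as the arm can. A call is refused whole if a number of a shift passes 5 or a number of a turn 8.59, either way. A call with a gripper value outside its range is refused whole. The fingers move at their own pace and stop on an object; "newtons" is the grip in N (left out, the last holds). Time passes only in rows, so rows that do not move let the fingers close. It gives the time, the measured TCP pose, the force and the opening at its end, in the units of the state.
- env.observe(): the state, without advancing time (a new reading comes with each control period).
- env.read_camera(name): name is "scene" or "top" or "wrist"; returns the picture (400x640x3 uint8, blue, green, red); there is no depth.
- env.get_calibration(name): a dict with "fovy" (degrees; the focal length in pixels is half the picture's height over the tangent of half this angle, whatever the lens; pixels are square), "cx", "cy" (the principal point, pixels), "R" (3x3) and "t" (3): a world point X has camera coordinates R X + t; the wrist camera has in their place "mount" (4x4, takes a point from camera to tool coordinates, whose origin is the TCP and whose axes are the tool frame's). Camera axes: x right, y down, z forward; pixel columns grow to the right and rows downward; lengths in m; the calibration is good to about 2 mm. A picture is of the moment at which its call begins: read the wrist's pose just before it. get_calibration takes no time and is no camera call.
- env.job_done(): hands the job in, once; it reports no verdict.
The state is a dict: "time_s": time; "joint_positions": joint angles; "dq": joint speeds; "tau": joint torques, N m; "tcp_pos": TCP position; "orientation": TCP orientation; "ft_force": force on the tool from outside, world axes, zero at the start; "torque": the same for the moment, N m; "finger_gap": opening from 0.0 (shut) to 1.0 (fully open).
Only numpy, scipy, OpenCV 4.12 (cv2) and the standard library are available. Lean on these libraries where they do the work, as an engineer would, in place of code of your own. Each camera call takes 0.05 s, during which the arm holds its last target.

TASK

The lamp supply on the optics bench must stand on its aluminium base plate. Tip the supply back on its rear bottom edge until it leans by itself on the round rail behind it, take the plate from its wooden cradle and lay it on the bench in front, then slide it, bare end first and squarely along the middle, far under the raised supply while it leans. Finally lower the supply gently, without letting it drop, so that it stands flat on the plate with the yellow end sticking out in front; leave the lens mount, the objective and the bottle alone.

Things in the scene. Friction and masses are not known exactly. Their poses are not given: they have to be found in the camera images.
- supply: Loose white lamp supply, 0.56 to 0.84 kg, a box 100 mm deep (its x) by 130 wide (y) by 150 high, centre of mass near its middle. Origin: centre of its underside; z up; the grey front panel with knob and green switch faces its -x. A black bar handle stands on top. Tipped back past about 33 deg it falls on backwards until it rests on the rail (at about 38 to 44 deg); tipped less, it falls forward.
- supply_handle (a point): Middle of the supply's handle: a round bar of 12 mm diameter along the supply's y, its axis 200 mm above the underside (50 mm above the box top) at mid-depth, 88 mm clear between its two posts. Axes as the supply's.
- supply_rear_edge (a point): Middle of the supply's rear bottom edge, 50 mm behind its origin along its +x. Axes as the supply's. It grips the bench by friction and does not slide when the handle is led round on an arc about this edge.
- rail: Fixed rail behind the supply: round aluminium bar of 16 mm diameter, 220 mm long along the rail's y, axis 110 mm above the bench, on two posts 95 mm either side. Origin on the bench under the bar's middle; -x points to the supply, whose origin starts 148 to 164 mm in front of the bar axis, turned the same way within 3 deg.
- cradle: Fixed wooden cradle, 172 mm (x) by 90 mm (y); origin: centre of its underside. Two end blocks carry the plate along its x, underside 22 mm above the bench. Cheeks round the ends rise to 33 mm above the bench, so only the middle 70 mm of the plate's edges is free for fingers (floor there 6 mm high). Lift the plate straight up 15 mm to clear it.
- plate_centre (a point): Centre (half-way up) of the loose aluminium plate: 150 mm long (x) by 50 mm wide (y) by 10 mm thick, 0.22 kg. Its x points from the yellow tail to the bare tip, z up. The last 40 mm at the tail are yellow.
- plate_tip (a point): Middle of the plate's bare end face, half-way up, 75 mm from its centre; this end goes under the supply.
- plate_tail (a point): Middle of the plate's yellow end face, half-way up, 75 mm from its centre.
- lens_mount: Bystander: loose black lens mount, 50 mm square foot, 86 mm high; origin at the centre of its underside. Leave alone.
- objective: Bystander: loose brass microscope objective standing upright, 32 mm diameter, 48 mm high; origin at the centre of its underside. Leave alone.
- cleaner: Bystander: loose amber bottle, 40 mm diameter, 75 mm high; origin at the centre of its underside. Leave alone.
Not all that is in view belongs to the job. Of the things shaped like the supply, the white one is meant.

How it is judged:
By the outcome, as a careful person would: the job done as asked, in the order asked, and still so for the second after the job is handed in, with the robot touching nothing.
It also fails if it takes over 72 s, if anything falls off the work surface, if the arm or the gripper's body presses on something with over 40 N, if the wrist force passes 120 N, or if a joint passes its speed limit or range.

## Working session

There is one attempt and no reset: what is moved stays moved. The work goes in short steps, Python scripts to look and compute and a tool call to move; the robot and the scene stay as the last step left them, time stands still between calls to the robot, and variables do not carry over. Pictures are saved under pics/ and viewed, and the job is handed in when it is done.

Besides the shell and the picture viewer there is one more tool, called after "Call:" as name(argument=value, ...), one argument or row to a line, values as JSON. jog_arm: Moves the arm, as the interface text tells. Its arguments: {"type":"object","properties":{"dp":{"type":"array"},"rot":{"type":"array"},"jaw":{"type":"array"},"newtons":{"type":"number"}},"required":["dp","rot","jaw"]}

```bash
ls; mkdir -p pics
python3 - <<'E'
from cell import env
import cv2
s=env.observe();print(s)
for n in ("scene","top","wrist"):
    im=env.read_camera(n);cv2.imwrite(f"pics/{n}0.png",im)
    c=env.get_calibration(n);print(n,c)
E
```

```text
pics
{'time_s': 0.0, 'joint_positions': array([ 1.16549639,  0.42674787,  0.07382822,  1.60662549, -0.03409018,
        1.11078431, -0.06707727]), 'dq': array([-0.00083284, -0.002926  , -0.00077291, -0.00039988,  0.00210088,
        0.00071849, -0.00037593]), 'tau': array([-4.09590702e-04, -9.49805117e+01,  3.76142085e+00, -4.63518691e+01,
        1.93585659e-02,  1.01764451e-02,  6.50796579e-06]), 'tcp_pos': array([ 0.17066531, -0.65264036,  0.23059117]), 'orientation': array([-1.57089384e+00,  1.30267557e-03, -1.31498094e+00]), 'ft_force': array([0.43858105, 0.72730979, 0.85382763]), 'torque': array([ 0.01498422,  0.01753473, -0.01504872]), 'finger_gap': 1.0007716975985554}
scene {'fovy': 43.8100352889461, 'cx': 320.32643303306565, 'cy': 201.1604242614723, 'R': array([[ 0.34215939,  0.93961412,  0.00722962],
       [ 0.60877041, -0.21580902, -0.76342979],
       [-0.71576919,  0.26561585, -0.64585035]]), 't': array([-0.22829016, -0.21206366,  1.71367196])}
top {'fovy': 49.12554432393869, 'cx': 321.18789668422664, 'cy': 194.0419864041589, 'R': array([[ 0.00485717, -0.99992256,  0.01145745],
       [-0.98597753, -0.00670004, -0.16674355],
       [ 0.1668074 , -0.01048689, -0.98593373]]), 't': array([0.03553051, 0.57474876, 1.05747369])}
wrist {'fovy': 68.06486381490967, 'cx': 317.1112089861649, 'cy': 198.5821598579063, 'mount': array([[ 9.99999968e-01, -1.13302860e-05, -2.52956687e-04,
        -7.13862706e-04],
       [ 2.35257006e-04, -3.27891137e-01,  9.44715485e-01,
        -1.42270821e-01],
       [-9.36461523e-05, -9.44715514e-01, -3.27891124e-01,
         8.46568946e-02],
       [ 0.00000000e+00,  0.00000000e+00,  0.00000000e+00,
         1.00000000e+00]])}
```

View pics/scene0.png

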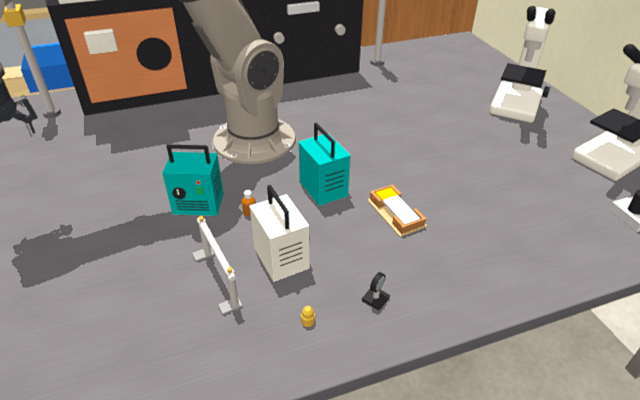

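View pics/top0.png

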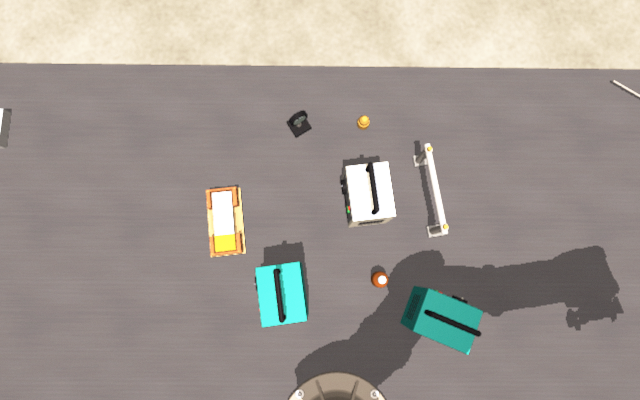

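View pics/wrist0.png

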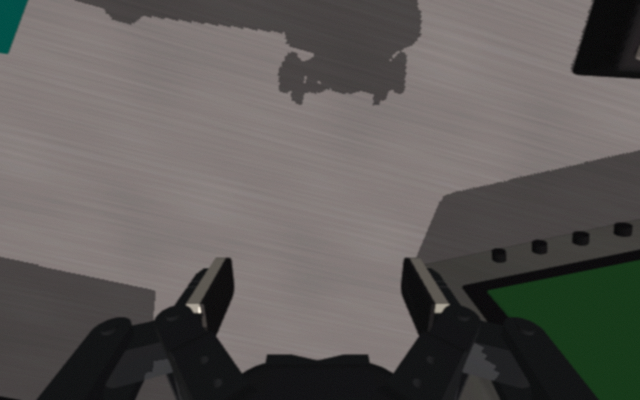

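```bash
cat > h.py <<'E'
import numpy as np, cv2
from cell import env
from scipy.spatial.transform import Rotation as Ro
def K(c): 
    f=200/np.tan(np.radians(c['fovy'])/2); return f,c['cx'],c['cy']
def cam(n,st=None):
    c=env.get_calibration(n)
    if n!='wrist': return c['R'],np.array(c['t']),K(c)
    M=np.eye(4);M[:3,:3]=Ro.from_euler('xyz',st['orientation']).as_matrix();M[:3,3]=st['tcp_pos']
    W=np.linalg.inv(M@c['mount']);return W[:3,:3],W[:3,3],K(c)
def proj(C,X):
    R,t,(f,cx,cy)=C;X=np.atleast_2d(X);p=X@R.T+t
    return np.c_[f*p[:,0]/p[:,2]+cx,f*p[:,1]/p[:,2]+cy]
def back(C,uv,z):
    R,t,(f,cx,cy)=C;d=R.T@np.array([(uv[0]-cx)/f,(uv[1]-cy)/f,1]);o=-R.T@t
    return o+d*(z-o[2])/d[2]
def crop(im,x0,y0,x1,y1,k,name):
    cv2.imwrite('pics/'+name,cv2.resize(im[y0:y1,x0:x1],None,fx=k,fy=k,interpolation=cv2.INTER_CUBIC))
E
python3 - <<'E'
from h import *
t=cv2.imread('pics/top0.png');s=cv2.imread('pics/scene0.png')
crop(t,320,130,460,250,5,'c1.png');crop(t,190,170,270,270,6,'c2.png')
crop(s,180,170,330,320,4,'c3.png');crop(s,355,175,435,240,8,'c4.png')
E
```

```text
(no output)
```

View pics/c1.png

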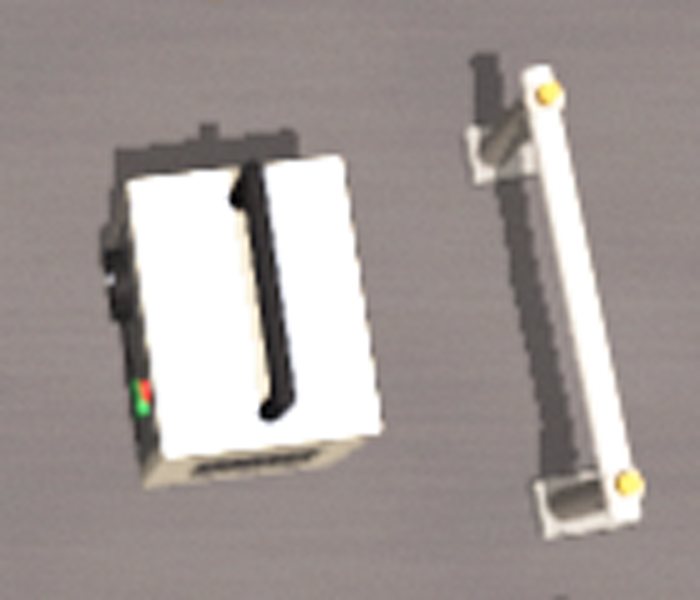

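View pics/c2.png

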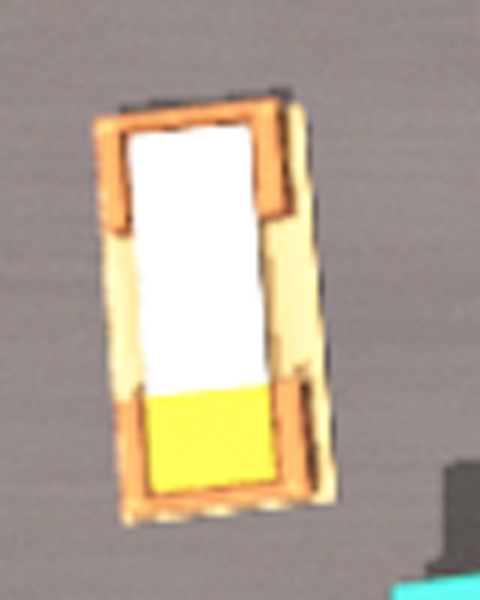

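View pics/c3.png

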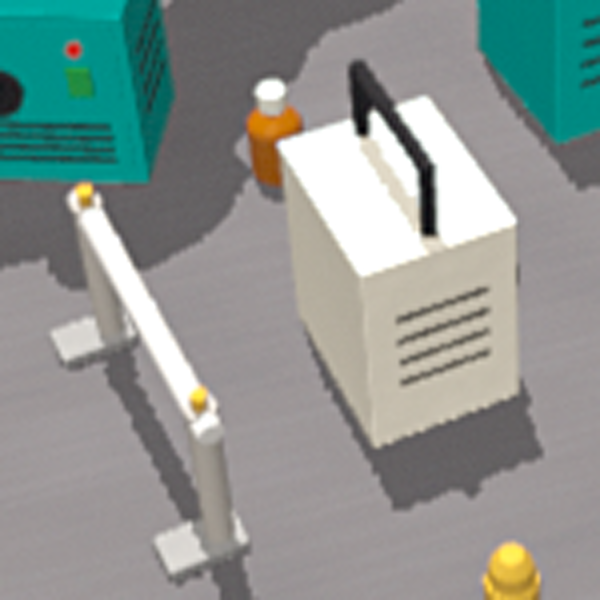

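View pics/c4.png

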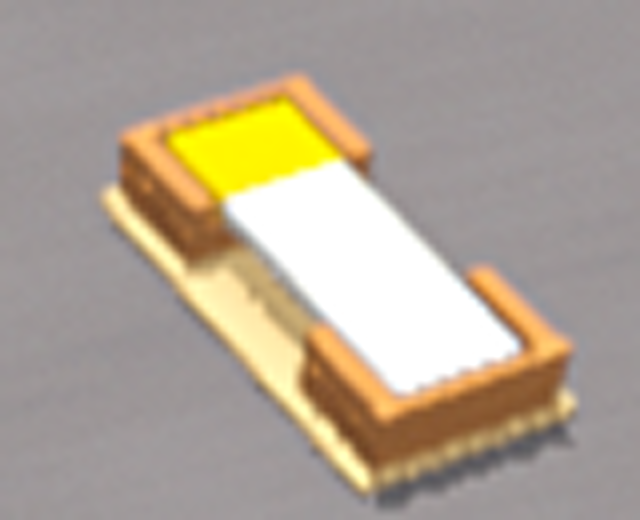

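```bash
cat > fit.py <<'E'
from h import *
from scipy.optimize import least_squares
T=cam('top');S=cam('scene')
def un(p,x0,y0,k): return [(p[0]+.5)/k-.5+x0,(p[1]+.5)/k-.5+y0]
def fit(name,obs,p0):
    L=np.array([o[2] for o in obs])
    def w(p):
        c,s=np.cos(p[2]),np.sin(p[2]);return np.c_[p[0]+c*L[:,0]-s*L[:,1],p[1]+s*L[:,0]+c*L[:,1],L[:,2]]
    def res(p):
        X=w(p);return np.concatenate([(proj(o[0],x)[0]-o[1]) for o,x in zip(obs,X)])
    r=least_squares(res,p0,loss='soft_l1');print(name,r.x[:2].round(4),np.degrees(r.x[2]).round(2));print(res(r.x).reshape(-1,2).round(1).tolist())
    return r.x
if __name__=='__main__':
    a=lambda p:un(p,320,130,5);b=lambda p:un(p,180,170,4)
    fit('supply',[(T,a((127,182)),(-.05,.065,.15)),(T,a((343,156)),(.05,.065,.15)),(T,a((382,432)),(.05,-.065,.15)),(T,a((160,458)),(-.05,-.065,.15)),(T,a((145,487)),(-.05,-.065,0)),
    (S,b((280,143)),(.05,-.065,.15)),(S,b((360,277)),(.05,.065,.15)),(S,b((517,222)),(-.05,.065,.15)),(S,b((430,95)),(-.05,-.065,.15)),(S,b((380,445)),(.05,.065,0)),(S,b((518,393)),(-.05,.065,0)),(S,b((302,318)),(.05,-.065,0))],[.55,-.1,-1.5])
    fit('rail',[(T,a((540,67)),(0,.11,.11)),(T,a((622,522)),(0,-.11,.11)),(T,a((548,93)),(0,.095,.12)),(T,a((628,484)),(0,-.095,.12)),
    (S,b((80,205)),(0,-.11,.11)),(S,b((207,430)),(0,.11,.11)),(S,b((84,194)),(0,-.095,.12)),(S,b((199,398)),(0,.095,.12))],[.55,-.2,-1.5])
    c=lambda p:un(p,190,170,6);d=lambda p:un(p,355,175,8)
    fit('plate',[(T,c((130,135)),(.075,.025,.032)),(T,c((250,126)),(.075,-.025,.032)),(T,c((275,480)),(-.075,-.025,.032)),(T,c((150,492)),(-.075,.025,.032)),
    (S,d((165,137)),(-.075,-.025,.032)),(S,d((287,97)),(-.075,.025,.032)),(S,d((522,348)),(.075,.025,.032)),(S,d((400,390)),(.075,-.025,.032))],[.5,.2,0])
    for n,uv in [('lens',(300,128)),('obj',(364,126)),('bottle',(380,283)),('teal',(282,300))]: print(n,back(T,uv,0.02).round(3))
E
python3 fit.py
```

```text
supply [ 0.5659 -0.0713] -82.85
[[-0.5, -0.3], [-1.1, 0.0], [-0.6, 0.0], [0.2, 0.0], [-1.4, 0.3], [-0.6, -0.0], [-0.1, -0.2], [0.2, 0.1], [-0.8, 0.4], [-1.5, 1.2], [0.4, 0.6], [-1.3, -0.8]]
rail [ 0.5805 -0.2336] -81.1
[[-1.1, 1.1], [0.2, -0.5], [-0.5, 0.7], [-1.0, 0.4], [-0.4, -1.5], [0.0, 1.6], [-0.1, 1.8], [-0.9, 2.0]]
plate [0.5072 0.2877] 6.11
[[-0.2, 0.5], [-0.7, 0.1], [-0.8, -0.2], [0.0, -0.2], [0.2, 0.4], [-0.5, 0.7], [-0.6, 0.2], [-0.6, 0.3]]
lens [0.757 0.096 0.02 ]
obj [ 0.764 -0.075  0.02 ]
bottle [ 0.354 -0.11   0.02 ]
teal [0.311 0.135 0.02 ]
```

The white unit at top (370,195), with its knob and green switch at about (345,190), is the supply. The teal boxes at (282,295) and (445,320) are decoys. The fit is consistent: the rail is 162 mm behind the supply with 1.7° between their headings, and residuals are about 1 px. Next I move over the handle.

Call:
jog_arm(
  dp=[
    [0,-2,0],
    [0,-2,0],
    [0,-2,0],
    [-3.3,0,2.9],
    [-3.3,0,2.9],
    [-3.3,0,2.9],
    [-3.3,0,2.9],
    [-3.3,0,2.9],
    [-3.3,0,2.9],
    [-3.3,0,2.9],
    [-3.3,0,2.9],
    [-3.3,0,2.9],
    [-3.3,0,2.9],
    [-3.3,0,2.9],
    [-3.3,0,2.9],
    [-3.3,0,2.9],
    [-3.3,0,2.9],
    [-3.3,0,2.9],
    [-3.3,0,2.9],
    [0,0,0],
  ],
  rot=[
    [0,2.5,0],
    [0,2.5,0],
    [0,2.5,0],
    [0,0,0],
    [0,0,0],
    [0,0,0],
    [0,0,0],
    [0,0,0],
    [0,0,0],
    [0,0,0],
    [0,0,0],
    [0,0,0],
    [0,0,0],
    [0,0,0],
    [0,0,0],
    [0,0,0],
    [0,0,0],
    [0,0,0],
    [0,0,0],
    [0,0,0],
  ],
  jaw=[0,0,0,0,0,0,0,0,0,0,0,0,0,0,0,0,0,0,0,0],
  newtons=30,
)

```text
time_s: 2.15
tcp_pos: [0.5676, -0.0653, 0.291]
orientation: [-1.57, 0.002, -1.439]
ft_force: [-0.2, -0.5, -0.5]
finger_gap: 0.999
```

Run:
```python
from h import *
s=env.observe();print(s['time_s'],s['tcp_pos'],np.degrees(s['orientation']),s['joint_positions'].round(2),s['ft_force'])
im=env.read_camera('wrist');cv2.imwrite('pics/w1.png',im)
# predicted handle
C=cam('wrist',s);c,sn=np.cos(np.radians(-82.85)),np.sin(np.radians(-82.85))
for l in (-.044,0,.044): print(proj(C,[.5659-sn*l,-.0713+c*l,.2]))
```

```text
2.15 [ 0.56755337 -0.06533068  0.29098822] [-89.95786694   0.14081192 -82.44619346] [ 0.3   0.23 -0.36  1.75  0.08  1.17 -1.51] [-0.16894465 -0.49378319 -0.50663032]
[[324.30034079 251.82475816]]
[[325.08029851 205.43394844]]
[[325.95603626 153.34627488]]
```

View pics/w1.png

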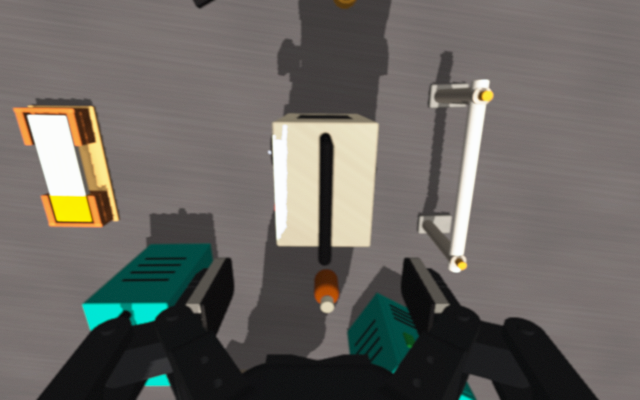

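Call:
jog_arm(
  dp=[
    [0.3,0,-0.15],
    [0.3,0,-0.1],
    [0,3,0],
    [0,3,0],
    [0,3,0],
    [0,2,0],
    [0,0,0],
    [0,0,0],
    [0,0,0],
  ],
  rot=[
    [0,0.4,0],
    [0,0,0],
    [0,0,0],
    [0,0,0],
    [0,0,0],
    [0,0,0],
    [0,0,0],
    [0,0,0],
    [0,0,0],
  ],
  jaw=[0,0,0,0,0,0,80,140,140],
  newtons=30,
)

```text
time_s: 3.1
tcp_pos: [0.5642, -0.0782, 0.1828]
orientation: [-1.569, -0.001, -1.454]
ft_force: [-0.3, 0.4, 0.4]
finger_gap: 0.516
```

Call:
jog_arm(
  dp=[
    [0,0,0],
    [0,0,0],
    [0,0,0],
    [0,0,0],
  ],
  rot=[
    [0,0,0],
    [0,0,0],
    [0,0,0],
    [0,0,0],
  ],
  jaw=[200,255,255,255],
  newtons=30,
)

```text
time_s: 3.5
tcp_pos: [0.5641, -0.0771, 0.1822]
orientation: [-1.57, 0.0, -1.452]
ft_force: [-1.4, 3.6, 7.3]
finger_gap: 0.128
```

Run:
```python
from h import *
s=env.observe();print(s['time_s'],s['tcp_pos'],np.degrees(s['orientation']),s['joint_positions'].round(2),s['ft_force'],s['finger_gap'])
im=env.read_camera('wrist');cv2.imwrite('pics/w2.png',im)
```

```text
3.5 [ 0.56410643 -0.07711162  0.18219516] [-8.99264561e+01  7.28073748e-03 -8.32179951e+01] [ 0.3   0.33 -0.34  1.88  0.13  0.96 -1.55] [-1.43005793  3.62950621  7.27706675] 0.12803736604821322
```

View pics/w2.png

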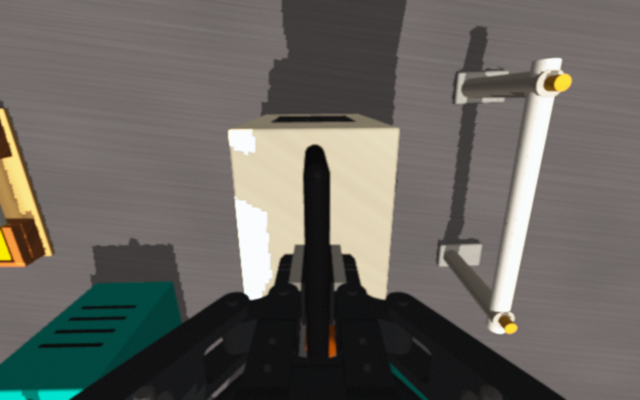

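Run:
```python
from h import *
t=env.read_camera('top');s=env.read_camera('scene');print(env.observe()['tcp_pos'],env.observe()['ft_force'])
cv2.imwrite('pics/t3.png',t);cv2.imwrite('pics/s3.png',s)
s0=cv2.imread('pics/scene0.png')
a=cv2.resize(s0[185:300,235:335],None,fx=4,fy=4,interpolation=2);b=cv2.resize(s[185:300,235:335],None,fx=4,fy=4,interpolation=2)
cv2.imwrite('pics/c5.png',np.hstack([a,b])[:, :800])
```

```text
[ 0.56411882 -0.07704842  0.18220544] [-1.81091739  3.45056296  7.31480869]
```

View pics/c5.png

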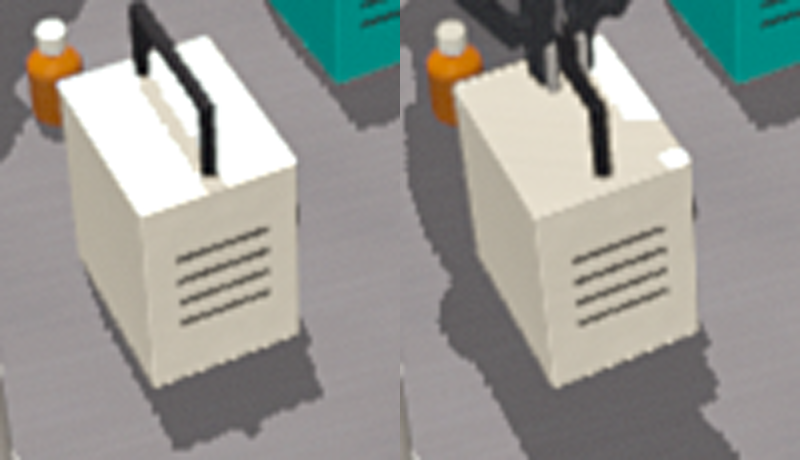

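Call:
jog_arm(
  dp=[
    [0.8,-0.18,0],
    [0.8,-0.18,0],
    [0.8,-0.18,0],
    [0.8,-0.18,0],
    [0.8,-0.18,0],
    [0.8,-0.18,0],
    [0,0,0],
    [0,0,0],
  ],
  rot=[
    [0,0,2.5],
    [0,0,2.5],
    [0,0,2.5],
    [0,0,2.5],
    [0,0,2.5],
    [0,0,2.5],
    [0,0,0],
    [0,0,0],
  ],
  jaw=[255,255,255,255,255,255,255,255],
  newtons=30,
)

```text
time_s: 4.45
tcp_pos: [0.57, -0.1267, 0.1874]
orientation: [-1.569, 0.262, -1.454]
ft_force: [1.0, 1.7, 4.6]
finger_gap: 0.133
```

```bash
cat > st.py <<'E'
from h import *
s=env.observe();R=Ro.from_euler('xyz',s['orientation']).as_matrix()
print('t',round(s['time_s'],2),'p',s['tcp_pos'].round(4),'q',s['joint_positions'].round(2),'F',s['ft_force'].round(1),'gap',round(s['finger_gap'],3))
print(R.round(4).tolist(),'tilt',np.degrees(np.arccos(-R[2,1])).round(2),'grasp',(s['tcp_pos']-.019*R[:,1]).round(4))
E
python3 st.py;python3 - <<'E'
from h import *
s=env.read_camera('scene');crop(s,180,150,330,300,4,'c6.png')
E
```

```text
t 4.45 p [ 0.57   -0.1267  0.1874] q [ 0.54  0.41 -0.37  1.77 -0.12  1.06 -1.2 ] F [1.  1.7 4.6] gap 0.133
[[0.1127, -0.0288, 0.9932], [-0.9594, 0.2571, 0.1163], [-0.2587, -0.966, 0.0013]] tilt 14.99 grasp [ 0.5705 -0.1316  0.2058]
```

View pics/c6.png

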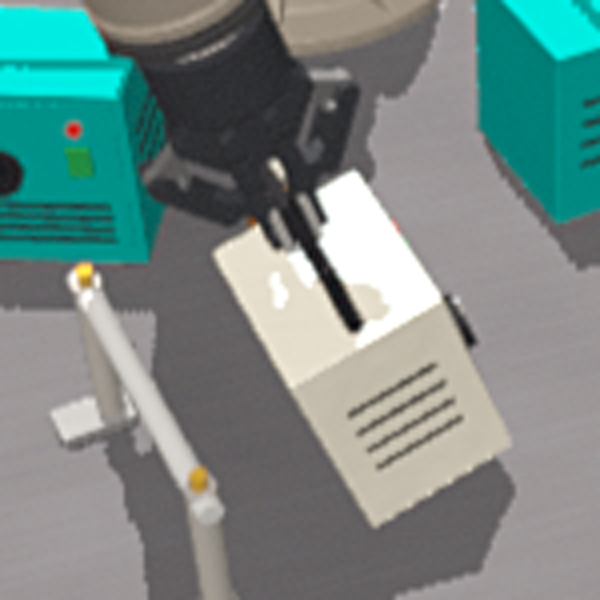

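Call:
jog_arm(
  dp=[
    [0.8,-0.18,0],
    [0.8,-0.18,0],
    [0.8,-0.18,0],
    [0.8,-0.18,0],
    [0.8,-0.18,0],
    [0.8,-0.18,0],
    [0.8,-0.18,0],
    [0.8,-0.18,0],
    [0.8,-0.18,0],
    [0,0,0],
    [0,0,0],
  ],
  rot=[
    [0,0,2.5],
    [0,0,2.5],
    [0,0,2.5],
    [0,0,2.5],
    [0,0,2.5],
    [0,0,2.5],
    [0,0,2.5],
    [0,0,2.5],
    [0,0,2.5],
    [0,0,0],
    [0,0,0],
  ],
  jaw=[255,255,255,255,255,255,255,255,255,255,255],
  newtons=30,
)

```text
time_s: 5.6
tcp_pos: [0.578, -0.1978, 0.171]
orientation: [-1.571, 0.654, -1.454]
ft_force: [1.2, -1.6, 2.6]
finger_gap: 0.122
```

```bash
python3 st.py;python3 - <<'E'
from h import *
s=env.read_camera('scene');crop(s,180,150,330,300,4,'c7.png')
E
```

```text
t 5.6 p [ 0.578  -0.1978  0.171 ] q [ 0.77  0.66 -0.4   1.56 -0.33  1.33 -0.91] F [ 1.2 -1.6  2.6] gap 0.122
[[0.0926, -0.0708, 0.9932], [-0.7881, 0.6044, 0.1166], [-0.6085, -0.7935, 0.0001]] tilt 37.48 grasp [ 0.5793 -0.2093  0.1861]
```

View pics/c7.png

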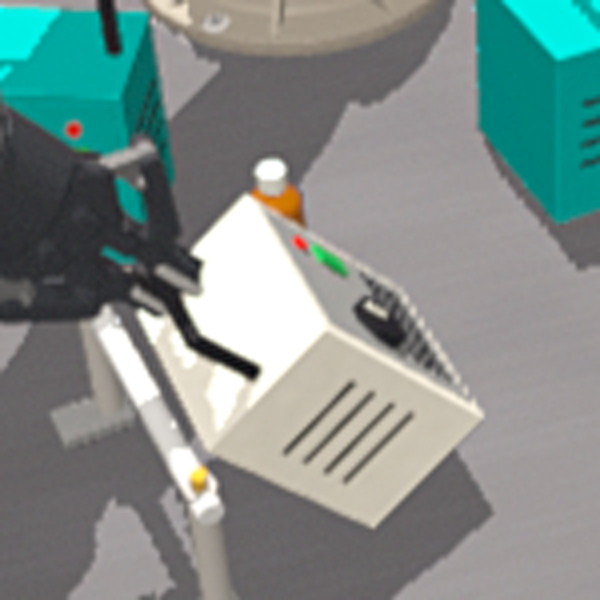

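Call:
jog_arm(
  dp=[
    [0.32,-0.08,0],
    [0.32,-0.08,0],
    [0.32,-0.08,0],
    [0,0,0],
    [0,0,0],
  ],
  rot=[
    [0,0,1],
    [0,0,1],
    [0,0,1],
    [0,0,0],
    [0,0,0],
  ],
  jaw=[255,255,255,255,255],
  newtons=30,
)

```text
time_s: 6.15
tcp_pos: [0.579, -0.2062, 0.1669]
orientation: [-1.571, 0.707, -1.453]
ft_force: [1.4, -0.1, 2.0]
finger_gap: 0.131
```

```bash
python3 st.py
```

```text
t 6.15 p [ 0.579  -0.2062  0.1669] q [ 0.79  0.7  -0.4   1.53 -0.34  1.36 -0.89] F [ 1.4 -0.1  2. ] gap 0.131
[[0.0891, -0.0762, 0.9931], [-0.7549, 0.6452, 0.1173], [-0.6497, -0.7602, 0.0]] tilt 40.52 grasp [ 0.5804 -0.2185  0.1813]
```

Call:
jog_arm(
  dp=[
    [0.32,-0.08,0],
    [0,0,0],
    [0,0,0],
  ],
  rot=[
    [0,0,1],
    [0,0,0],
    [0,0,0],
  ],
  jaw=[255,255,255],
  newtons=30,
)

```text
time_s: 6.45
tcp_pos: [0.5792, -0.2087, 0.1654]
orientation: [-1.571, 0.725, -1.453]
ft_force: [1.5, 3.9, -2.8]
finger_gap: 0.129
```

```bash
python3 st.py;python3 - <<'E'
from h import *
s=env.read_camera('scene');crop(s,180,150,330,300,4,'c8.png')
E
```

```text
t 6.45 p [ 0.5792 -0.2087  0.1654] q [ 0.8   0.71 -0.41  1.52 -0.35  1.38 -0.88] F [ 1.5  3.9 -2.8] gap 0.129
[[0.0883, -0.0783, 0.993], [-0.7432, 0.6585, 0.118], [-0.6632, -0.7485, -0.0001]] tilt 41.54 grasp [ 0.5807 -0.2212  0.1797]
```

View pics/c8.png

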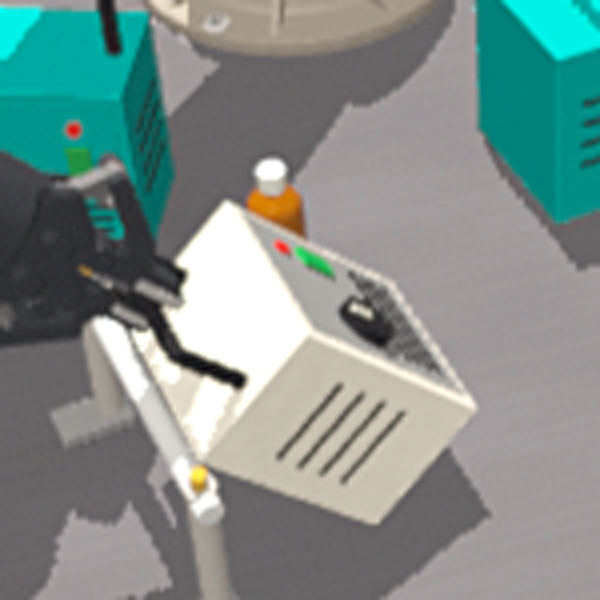

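Call:
jog_arm(
  dp=[
    [0,0,0],
    [0,0,0],
    [0,0,0],
    [0,0,0],
    [0,-1,0],
    [0,-2,0],
    [0,-3,0],
    [0,-3,0],
    [0,0,0],
  ],
  rot=[
    [0,0,0],
    [0,0,0],
    [0,0,0],
    [0,0,0],
    [0,0,0],
    [0,0,0],
    [0,0,0],
    [0,0,0],
    [0,0,0],
  ],
  jaw=[210,180,120,120,120,120,120,120,120],
)

```text
time_s: 7.4
tcp_pos: [0.5871, -0.2721, 0.236]
orientation: [-1.567, 0.72, -1.454]
ft_force: [0.0, 0.4, -1.0]
finger_gap: 0.532
```

```bash
python3 st.py;python3 - <<'E'
from h import *
s=env.read_camera('scene');crop(s,180,150,330,300,4,'c9.png')
s=env.read_camera('top');cv2.imwrite('pics/t9.png',s);crop(s,320,120,480,270,5,'c9t.png')
E
```

```text
t 7.4 p [ 0.5871 -0.2721  0.236 ] q [ 0.83  0.7  -0.38  1.35 -0.34  1.56 -0.9 ] F [ 0.   0.4 -1. ] gap 0.532
[[0.0878, -0.073, 0.9935], [-0.7465, 0.6555, 0.1141], [-0.6595, -0.7517, 0.0031]] tilt 41.26 grasp [ 0.5885 -0.2846  0.2503]
```

View pics/c9.png

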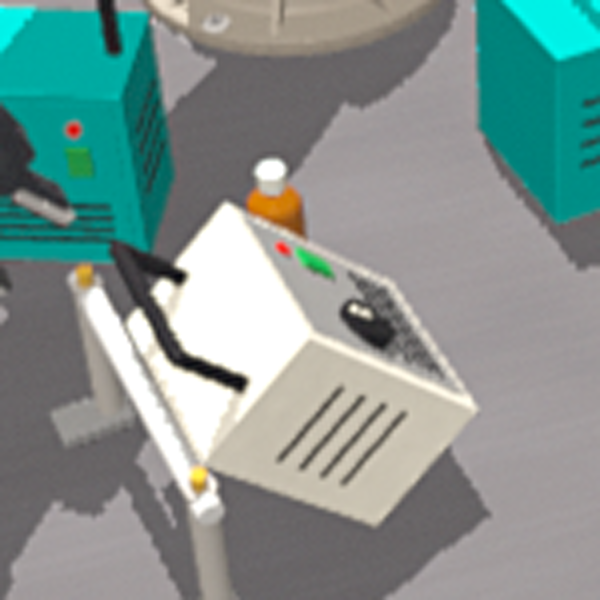

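View pics/c9t.png

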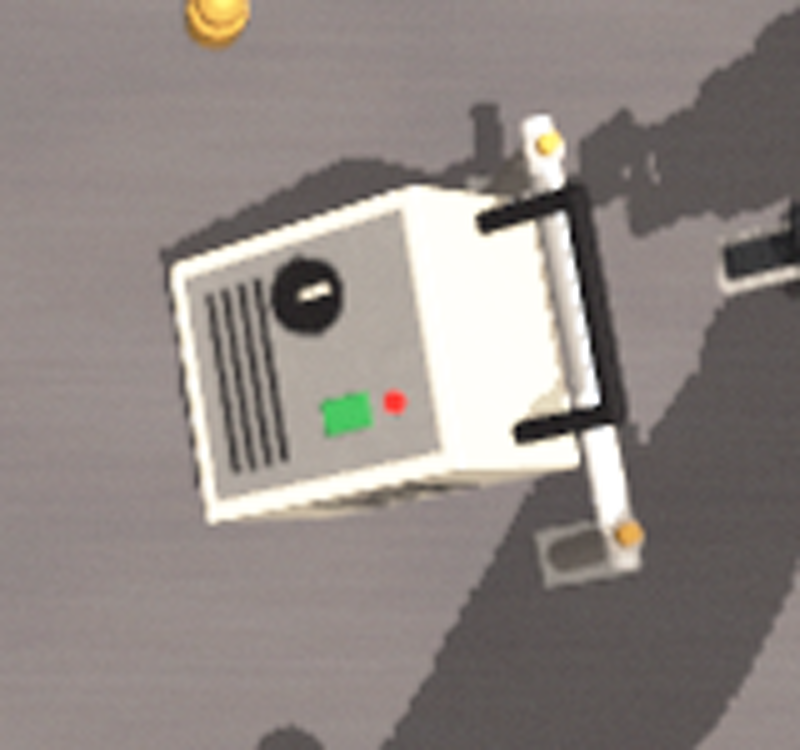

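```bash
cat > lean.py <<'E'
from fit import *
def fitlean(obs,p0=(.572,-.121,-1.44,.74)):
    L=np.array([o[2] for o in obs])-[.05,0,0]
    def W(p,L=L):
        R=Ro.from_euler('ZY',[p[2],p[3]]).as_matrix();return L@R.T+[p[0],p[1],0]
    def res(p):return np.concatenate([(proj(o[0],x)[0]-o[1]) for o,x in zip(obs,W(p))])
    r=least_squares(res,p0,loss='soft_l1');print('E',r.x[:2].round(4),np.degrees(r.x[2:]).round(2));print(res(r.x).reshape(-1,2).round(1).tolist());return r.x
if __name__=='__main__':
    a=lambda p:un(p,320,120,5);b=lambda p:un(p,180,150,4)
    fitlean([(T,a((172,265)),(-.05,.065,0)),(T,a((210,520)),(-.05,-.065,0)),(T,a((415,187)),(-.05,.065,.15)),(T,a((448,465)),(-.05,-.065,.15)),
    (S,b((475,408)),(-.05,.065,0)),(S,b((377,525)),(.05,.065,0)),(S,b((313,332)),(-.05,.065,.15)),(S,b((230,203)),(-.05,-.065,.15))])
E
python3 lean.py
```

```text
E [ 0.5713 -0.1219] [-82.2   42.43]
[[-1.1, 0.2], [-1.2, 0.5], [-1.5, -0.3], [1.4, 0.7], [0.9, 1.2], [-0.9, 1.0], [-0.6, 0.7], [-0.6, -0.5]]
```

Call:
jog_arm(
  dp=[
    [0,-2,0],
    [0,-2,0],
    [0,-2,0],
    [0,-2,0],
    [0,-1,0],
    [0,0,0],
    [0,0,0],
  ],
  rot=[
    [0,0,-8.3],
    [0,0,-8.3],
    [0,0,-8.3],
    [0,0,-8.3],
    [0,0,-8.3],
    [0,0,0],
    [0,0,0],
  ],
  jaw=[0,0,0,0,0,0,0],
)

```text
time_s: 8.2
tcp_pos: [0.5908, -0.306, 0.3119]
orientation: [-1.571, 0.001, -1.45]
ft_force: [0.0, 0.3, -0.2]
finger_gap: 0.994
```

```bash
cat > plan.py <<'E'
from h import *
import json
def plan(target,yaw,n,jaw,nset=2,pos=None):
    s=env.observe();p0=s['tcp_pos'] if pos is None else np.array(pos);R0=Ro.from_euler('xyz',s['orientation']);R1=Ro.from_euler('xyz',[-np.pi/2,0,np.radians(yaw)])
    # yaw change along +dir via euler
    y0=np.degrees(s['orientation'][2]);d=yaw-y0;st=-round(d/n,1)
    R=R0.as_matrix();dp=[];rot=[];p=p0.copy()
    for i in range(n):
        q=p0+(np.array(target)-p0)*(i+1)/n
        v=np.round(R.T@(q-p)*100,1 if i<n-1 else 2);dp.append(v.tolist());p=p+R@v/100
        rot.append([0,st,0]);R=R@Ro.from_rotvec([0,np.radians(st),0]).as_matrix()
    dp+=[[0,0,0]]*nset;rot+=[[0,0,0]]*nset
    print(json.dumps({'dp':dp,'rot':rot,'jaw':[jaw]*(n+nset)}),p)
E
python3 st.py
```

```text
t 8.2 p [ 0.5908 -0.306   0.3119] q [ 0.59  0.37 -0.28  1.51  0.1   1.27 -1.15] F [ 0.   0.3 -0.2] gap 0.994
[[0.1202, -0.0004, 0.9928], [-0.9928, 0.0011, 0.1202], [-0.0011, -1.0, -0.0003]] tilt 0.07 grasp [ 0.5908 -0.306   0.3309]
```

```bash
python3 -c "
from plan import *
plan([.507,.288,.25],86.9,20,0,0)"
```

```text
{"dp": [[-3.0, 0.3, -0.1], [-3.0, 0.3, 0.4], [-2.8, 0.3, 0.8], [-2.8, 0.4, 1.3], [-2.5, 0.3, 1.6], [-2.2, 0.3, 2.0], [-2.0, 0.3, 2.3], [-1.6, 0.3, 2.5], [-1.1, 0.3, 2.8], [-0.8, 0.3, 2.9], [-0.3, 0.3, 3.0], [0.1, 0.4, 3.0], [0.6, 0.3, 2.9], [1.0, 0.3, 2.8], [1.4, 0.3, 2.7], [1.8, 0.3, 2.4], [2.1, 0.3, 2.1], [2.4, 0.3, 1.8], [2.6, 0.3, 1.5], [2.86, 0.36, 0.96]], "rot": [[0, -8.5, 0], [0, -8.5, 0], [0, -8.5, 0], [0, -8.5, 0], [0, -8.5, 0], [0, -8.5, 0], [0, -8.5, 0], [0, -8.5, 0], [0, -8.5, 0], [0, -8.5, 0], [0, -8.5, 0], [0, -8.5, 0], [0, -8.5, 0], [0, -8.5, 0], [0, -8.5, 0], [0, -8.5, 0], [0, -8.5, 0], [0, -8.5, 0], [0, -8.5, 0], [0, -8.5, 0]], "jaw": [0, 0, 0, 0, 0, 0, 0, 0, 0, 0, 0, 0, 0, 0, 0, 0, 0, 0, 0, 0]} [0.50695851 0.28797084 0.25001282]
```

Call:
jog_arm(
  dp=[
    [-3.0,0.3,-0.1],
    [-3.0,0.3,0.4],
    [-2.8,0.3,0.8],
    [-2.8,0.4,1.3],
    [-2.5,0.3,1.6],
    [-2.2,0.3,2.0],
    [-2.0,0.3,2.3],
    [-1.6,0.3,2.5],
    [-1.1,0.3,2.8],
    [-0.8,0.3,2.9],
    [-0.3,0.3,3.0],
    [0.1,0.4,3.0],
    [0.6,0.3,2.9],
    [1.0,0.3,2.8],
    [1.4,0.3,2.7],
    [1.8,0.3,2.4],
    [2.1,0.3,2.1],
    [2.4,0.3,1.8],
    [2.6,0.3,1.5],
    [2.9,0.4,1.0],
  ],
  rot=[
    [0,-8.5,0],
    [0,-8.5,0],
    [0,-8.5,0],
    [0,-8.5,0],
    [0,-8.5,0],
    [0,-8.5,0],
    [0,-8.5,0],
    [0,-8.5,0],
    [0,-8.5,0],
    [0,-8.5,0],
    [0,-8.5,0],
    [0,-8.5,0],
    [0,-8.5,0],
    [0,-8.5,0],
    [0,-8.5,0],
    [0,-8.5,0],
    [0,-8.5,0],
    [0,-8.5,0],
    [0,-8.5,0],
    [0,-8.5,0],
  ],
  jaw=[0,0,0,0,0,0,0,0,0,0,0,0,0,0,0,0,0,0,0,0],
)

```text
time_s: 10.2
tcp_pos: [0.5082, 0.2866, 0.2476]
orientation: [-1.567, -0.0, 1.518]
ft_force: [0.2, -0.8, 0.2]
finger_gap: 0.999
```

Call:
jog_arm(
  dp=[
    [0,2,0],
    [0,2,0],
    [0,0,0],
    [0,0,0],
  ],
  rot=[
    [0,-4.6,0],
    [0,-4.6,0],
    [0,0,0],
    [0,0,0],
  ],
  jaw=[0,0,0,0],
)

```text
time_s: 10.6
tcp_pos: [0.5084, 0.286, 0.2084]
orientation: [-1.568, -0.001, 1.671]
ft_force: [0.6, 1.3, 0.4]
finger_gap: 0.996
```

```bash
python3 st.py
python3 - <<'E'
from h import *
s=env.observe();im=env.read_camera('wrist');cv2.imwrite('pics/w4.png',im)
C=cam('wrist',s);y=np.radians(6.11)
for l in ((.075,.025),(.075,-.025),(-.075,-.025),(-.075,.025)):
    print(proj(C,[.5072+np.cos(y)*l[0]-np.sin(y)*l[1],.2877+np.sin(y)*l[0]+np.cos(y)*l[1],.032]))
E
```

```text
t 10.6 p [0.5084 0.286  0.2084] q [ 0.16  0.48 -1.01  1.79  0.45  1.12  0.66] F [0.6 1.3 0.4] gap 0.996
[[-0.0999, -0.0031, -0.995], [0.995, 0.0003, -0.0999], [0.0006, -1.0, 0.003]] tilt 0.18 grasp [0.5084 0.286  0.2274]
[[339.32206438 237.23003109]]
[[297.36278391 237.49703947]]
[[293.23386943 105.62176773]]
[[341.89203543 105.27976256]]
```

View pics/w4.png

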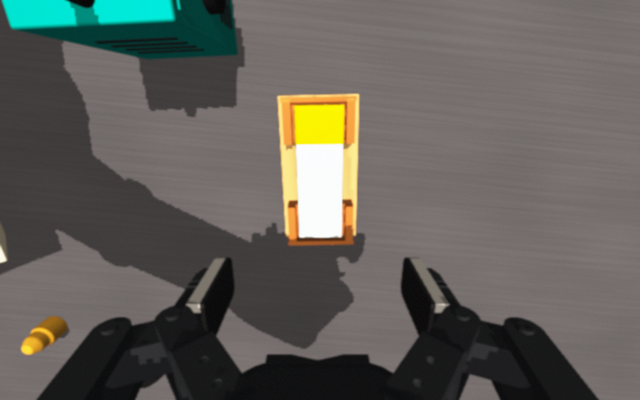

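Call:
jog_arm(
  dp=[
    [0.3,4,0.1],
    [0,4,0],
    [0,4,0],
    [0,3,0],
    [0,2,0],
    [0,1.5,0],
    [0,0.7,0],
    [0,0,0],
    [0,0,0],
  ],
  rot=[
    [0,-0.35,0],
    [0,0,0],
    [0,0,0],
    [0,0,0],
    [0,0,0],
    [0,0,0],
    [0,0,0],
    [0,0,0],
    [0,0,0],
  ],
  jaw=[0,0,0,0,0,0,0,0,0],
)

```text
time_s: 11.55
tcp_pos: [0.5076, 0.2901, 0.018]
orientation: [-1.572, -0.001, 1.681]
ft_force: [0.0, 0.7, -0.9]
finger_gap: 1.004
```

```bash
python3 st.py
python3 - <<'E'
from h import *
im=env.read_camera('wrist');cv2.imwrite('pics/w5.png',im)
E
```

```text
t 11.55 p [0.5076 0.2901 0.018 ] q [-0.    0.7  -0.83  1.92  0.7   0.83  0.47] F [ 0.   0.7 -0.9] gap 1.004
[[-0.1095, 0.0012, -0.994], [0.994, 0.0007, -0.1095], [0.0005, -1.0, -0.0013]] tilt 0.08 grasp [0.5076 0.2901 0.037 ]
```

View pics/w5.png

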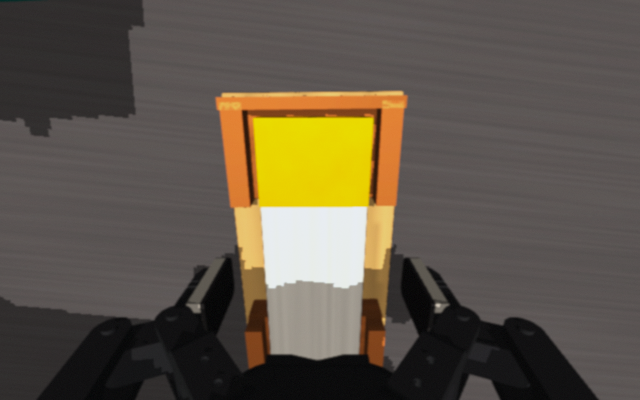

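Call:
jog_arm(
  dp=[
    [-0.05,0.7,0],
    [0,0,0],
    [0,0,0],
    [0,0,0],
    [0,0,0],
    [0,0,0],
  ],
  rot=[
    [0,0,0],
    [0,0,0],
    [0,0,0],
    [0,0,0],
    [0,0,0],
    [0,0,0],
  ],
  jaw=[0,60,150,255,255,255],
  newtons=50,
)

```text
time_s: 12.2
tcp_pos: [0.5071, 0.2893, 0.0103]
orientation: [-1.571, 0.0, 1.681]
ft_force: [-1.8, -2.2, 4.0]
finger_gap: 0.574
```

```bash
python3 st.py
```

```text
t 12.2 p [0.5071 0.2893 0.0103] q [-0.01  0.71 -0.82  1.93  0.71  0.82  0.46] F [-1.8 -2.2  4. ] gap 0.574
[[-0.1098, 0.0003, -0.994], [0.994, 0.0, -0.1098], [-0.0, -1.0, -0.0003]] tilt 0.02 grasp [0.5071 0.2893 0.0293]
```

Gripped this deep, the fingers would hit the bench before the plate does, so I'm regripping about 10 mm higher.

Call:
jog_arm(
  dp=[
    [0,0,0],
    [0,0,0],
    [0,-0.5,0],
    [0,-0.57,0],
    [0,0,0],
    [0,0,0],
    [0,0,0],
    [0,0,0],
    [0,0,0],
    [0,0,0],
  ],
  rot=[
    [0,0,0],
    [0,0,0],
    [0,0,0],
    [0,0,0],
    [0,0,0],
    [0,0,0],
    [0,0,0],
    [0,0,0],
    [0,0,0],
    [0,0,0],
  ],
  jaw=[60,50,50,50,50,50,150,255,255,255],
  newtons=50,
)

```text
time_s: 13.2
tcp_pos: [0.507, 0.2891, 0.0209]
orientation: [-1.571, 0.0, 1.681]
ft_force: [-2.3, -2.2, 8.6]
finger_gap: 0.568
```

```bash
python3 st.py
```

```text
t 13.2 p [0.507  0.2891 0.0209] q [ 0.    0.7  -0.83  1.92  0.7   0.84  0.47] F [-2.3 -2.2  8.6] gap 0.568
[[-0.1098, 0.0001, -0.994], [0.994, -0.0003, -0.1098], [-0.0003, -1.0, -0.0001]] tilt 0.02 grasp [0.507  0.2892 0.0399]
```

Call:
jog_arm(
  dp=[
    [0,-0.5,0],
    [0,-1,0],
    [0,-1.5,0],
    [0,-2,0],
    [0,-3,0],
    [0,-3,0],
    [0,0,0],
    [0,0,0],
  ],
  rot=[
    [0,0,0],
    [0,0,0],
    [0,0,0],
    [0,0,0],
    [0,0,0],
    [0,0,0],
    [0,0,0],
    [0,0,0],
  ],
  jaw=[255,255,255,255,255,255,255,255],
)

```text
time_s: 14.0
tcp_pos: [0.5075, 0.2892, 0.1321]
orientation: [-1.573, -0.0, 1.68]
ft_force: [0.3, -0.3, -2.6]
finger_gap: 0.57
```

```bash
python3 st.py
python3 - <<'E'
from h import *
im=env.read_camera('wrist');cv2.imwrite('pics/w6.png',im)
s=env.read_camera('scene');crop(s,330,100,480,240,5,'c10.png')
from plan import *
plan([.5404,.1166,.11],7.5,12,255,3)
E
```

```text
t 14.0 p [0.5075 0.2892 0.1321] q [ 0.1   0.56 -0.95  1.86  0.54  1.    0.59] F [ 0.3 -0.3 -2.6] gap 0.57
[[-0.1093, 0.0021, -0.994], [0.994, 0.0004, -0.1093], [0.0002, -1.0, -0.0021]] tilt 0.12 grasp [0.5075 0.2891 0.1511]
{"dp": [[-1.5, 0.2, -0.1], [-1.4, 0.1, -0.3], [-1.4, 0.2, -0.5], [-1.3, 0.2, -0.7], [-1.2, 0.2, -0.8], [-1.1, 0.1, -1.0], [-0.9, 0.2, -1.1], [-0.8, 0.2, -1.2], [-0.7, 0.1, -1.3], [-0.4, 0.2, -1.4], [-0.3, 0.2, -1.4], [-0.13, 0.16, -1.48], [0, 0, 0], [0, 0, 0], [0, 0, 0]], "rot": [[0, 7.4, 0], [0, 7.4, 0], [0, 7.4, 0], [0, 7.4, 0], [0, 7.4, 0], [0, 7.4, 0], [0, 7.4, 0], [0, 7.4, 0], [0, 7.4, 0], [0, 7.4, 0], [0, 7.4, 0], [0, 7.4, 0], [0, 0, 0], [0, 0, 0], [0, 0, 0]], "jaw": [255, 255, 255, 255, 255, 255, 255, 255, 255, 255, 255, 255, 255, 255, 255]} [0.5404228  0.116584   0.10995692]
```

View pics/w6.png

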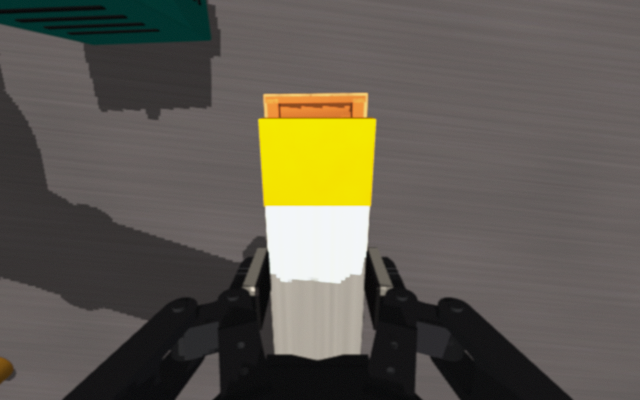

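View pics/c10.png

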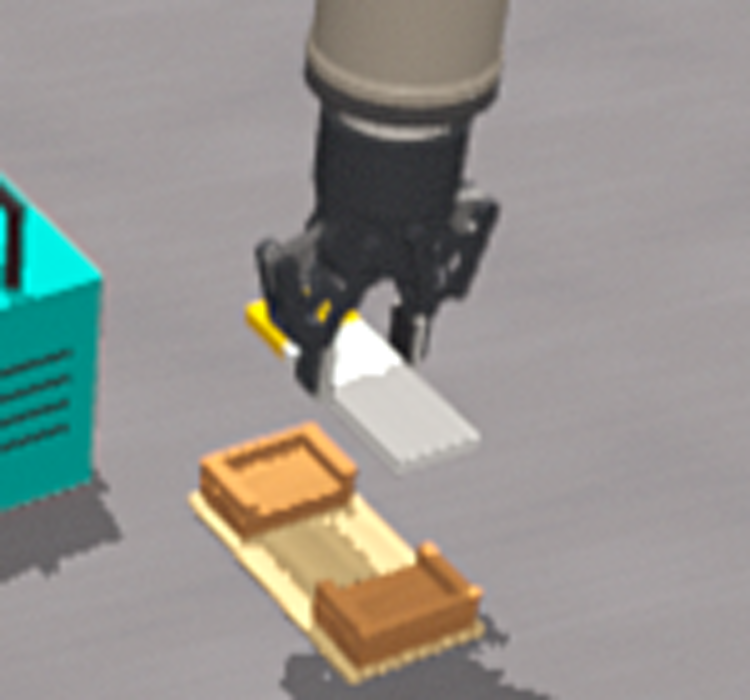

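Call:
jog_arm(
  dp=[
    [-1.5,0.2,-0.1],
    [-1.4,0.1,-0.3],
    [-1.4,0.2,-0.5],
    [-1.3,0.2,-0.7],
    [-1.2,0.2,-0.8],
    [-1.1,0.1,-1.0],
    [-0.9,0.2,-1.1],
    [-0.8,0.2,-1.2],
    [-0.7,0.1,-1.3],
    [-0.4,0.2,-1.4],
    [-0.3,0.2,-1.4],
    [-0.1,0.2,-1.5],
    [0,0,0],
    [0,0,0],
    [0,0,0],
  ],
  rot=[
    [0,7.4,0],
    [0,7.4,0],
    [0,7.4,0],
    [0,7.4,0],
    [0,7.4,0],
    [0,7.4,0],
    [0,7.4,0],
    [0,7.4,0],
    [0,7.4,0],
    [0,7.4,0],
    [0,7.4,0],
    [0,7.4,0],
    [0,0,0],
    [0,0,0],
    [0,0,0],
  ],
  jaw=[255,255,255,255,255,255,255,255,255,255,255,255,255,255,255],
)

```text
time_s: 15.6
tcp_pos: [0.5407, 0.1178, 0.1094]
orientation: [-1.57, 0.001, 0.134]
ft_force: [0.2, -0.1, -2.3]
finger_gap: 0.565
```

```bash
python3 st.py
python3 - <<'E'
from h import *
im=env.read_camera('top');cv2.imwrite('pics/t7.png',im);crop(im,220,100,460,280,3,'c11.png')
E
```

```text
t 15.6 p [0.5407 0.1178 0.1094] q [ 0.14  0.43 -0.58  1.96  0.32  0.84 -0.48] F [ 0.2 -0.1 -2.3] gap 0.565
[[0.991, -0.0006, -0.1338], [0.1338, 0.0004, 0.991], [-0.0005, -1.0, 0.0005]] tilt 0.04 grasp [0.5407 0.1178 0.1284]
```

View pics/c11.png

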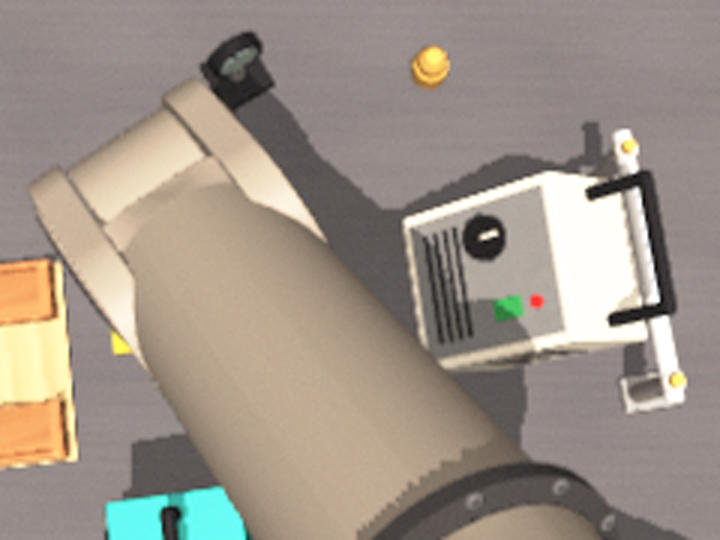

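Call:
jog_arm(
  dp=[
    [0,3,0],
    [0,3,0],
    [0,2.5,0],
    [0,1.2,0],
    [0,0.6,0],
    [0,0.3,0],
    [0,0,0],
    [0,0,0],
  ],
  rot=[
    [0,0,0],
    [0,0,0],
    [0,0,0],
    [0,0,0],
    [0,0,0],
    [0,0,0],
    [0,0,0],
    [0,0,0],
  ],
  jaw=[255,255,255,255,255,255,255,255],
)

```text
time_s: 16.45
tcp_pos: [0.5416, 0.1171, 0.0045]
orientation: [-1.571, -0.001, 0.131]
ft_force: [-0.7, 0.4, -2.7]
finger_gap: 0.568
```

```bash
python3 st.py
```

```text
t 16.45 p [0.5416 0.1171 0.0045] q [ 0.07  0.59 -0.5   2.01  0.45  0.65 -0.59] F [-0.7  0.4 -2.7] gap 0.568
[[0.9914, 0.0013, -0.1306], [0.1306, 0.0003, 0.9914], [0.0013, -1.0, 0.0001]] tilt 0.08 grasp [0.5416 0.1171 0.0235]
```

Call:
jog_arm(
  dp=[
    [0,0.2,0],
    [0,0.1,0],
    [0,0,0],
  ],
  rot=[
    [0,0,0],
    [0,0,0],
    [0,0,0],
  ],
  jaw=[255,255,255],
)

```text
time_s: 16.75
tcp_pos: [0.5411, 0.1169, 0.0007]
orientation: [-1.571, -0.0, 0.131]
ft_force: [0.2, -0.2, -3.2]
finger_gap: 0.563
```

```bash
python3 st.py
python3 - <<'E'
from h import *
im=env.read_camera('scene');crop(im,220,120,370,260,5,'c12.png')
E
```

```text
t 16.75 p [0.5411 0.1169 0.0007] q [ 0.06  0.59 -0.49  2.01  0.45  0.64 -0.6 ] F [ 0.2 -0.2 -3.2] gap 0.563
[[0.9914, 0.0002, -0.1306], [0.1306, 0.0, 0.9914], [0.0002, -1.0, 0.0]] tilt 0.01 grasp [0.5411 0.1169 0.0197]
```

View pics/c12.png

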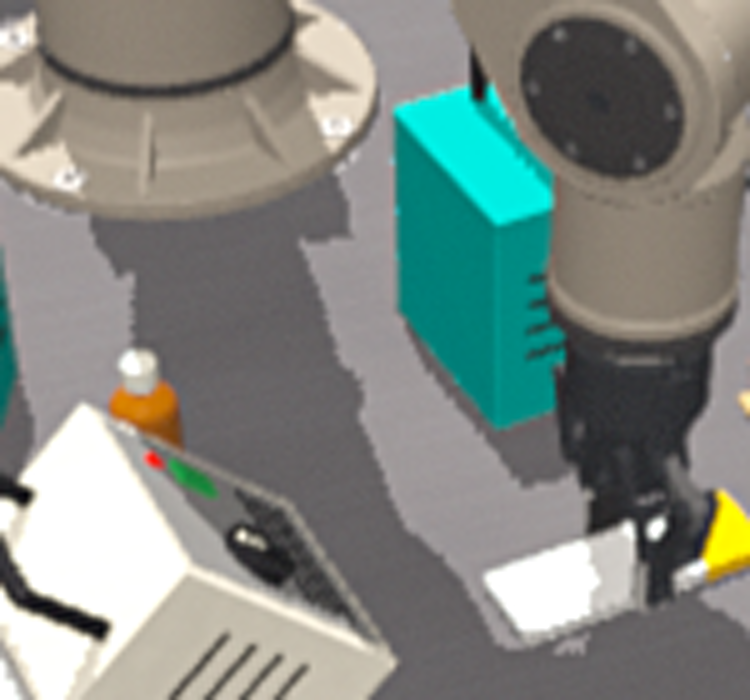

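Call:
jog_arm(
  dp=[
    [0,0.1,0],
    [0,0.1,0],
    [0,0,0],
  ],
  rot=[
    [0,0,0],
    [0,0,0],
    [0,0,0],
  ],
  jaw=[255,255,255],
)

```text
time_s: 17.1
tcp_pos: [0.5411, 0.117, -0.0011]
orientation: [-1.571, -0.0, 0.131]
ft_force: [-1.9, -0.0, 5.6]
finger_gap: 0.566
```

```bash
python3 st.py
```

```text
t 17.1 p [ 0.5411  0.117  -0.0011] q [ 0.06  0.59 -0.49  2.01  0.46  0.64 -0.6 ] F [-1.9 -0.   5.6] gap 0.566
[[0.9914, 0.0001, -0.1306], [0.1306, -0.0002, 0.9914], [0.0001, -1.0, -0.0002]] tilt 0.01 grasp [0.5411 0.117  0.0179]
```

Call:
jog_arm(
  dp=[
    [0,0,0],
    [0,0,0],
    [0,0,0],
    [0,-1,0],
    [0,-3,1],
    [0,-3,2],
    [0,-3,2.5],
    [0,0,0],
    [0,0,0],
    [0,0,0],
  ],
  rot=[
    [0,0,0],
    [0,0,0],
    [0,0,0],
    [0,0,0],
    [0,0,0],
    [0,0,0],
    [0,0,0],
    [0,0,0],
    [0,0,0],
    [0,0,0],
  ],
  jaw=[70,40,40,40,40,40,40,40,40,40],
)

```text
time_s: 18.1
tcp_pos: [0.5336, 0.1705, 0.0982]
orientation: [-1.571, 0.001, 0.13]
ft_force: [0.7, -0.0, -0.6]
finger_gap: 0.846
```

```bash
python3 st.py
python3 - <<'E'
from h import *
s=env.observe();im=env.read_camera('wrist');cv2.imwrite('pics/w8.png',im)
import json;json.dump([s['tcp_pos'].tolist(),s['orientation'].tolist()],open('w8.json','w'))
E
```

```text
t 18.1 p [0.5336 0.1705 0.0982] q [ 0.04  0.46 -0.58  1.95  0.34  0.83 -0.59] F [ 0.7 -0.  -0.6] gap 0.846
[[0.9915, -0.0007, -0.13], [0.13, -0.0007, 0.9915], [-0.0008, -1.0, -0.0006]] tilt 0.06 grasp [0.5336 0.1705 0.1172]
```

View pics/w8.png

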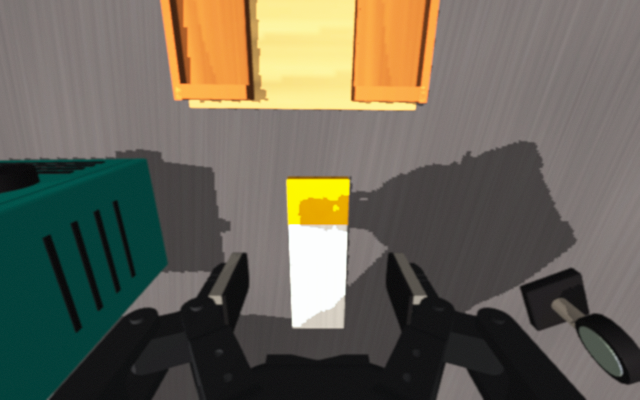

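Run:
```python
from h import *
import json
p,o=json.load(open('w8.json'));C=cam('wrist',{'tcp_pos':np.array(p),'orientation':o})
q=[back(C,u,.01) for u in ((287,179),(350,178),(344,327.5),(291.5,327.5))]
for x in q: print(x.round(4))
tail=(q[0]+q[1])/2;tip=(q[2]+q[3])/2;print(tail,tip,np.linalg.norm(tail-tip),np.degrees(np.arctan2(*(tip-tail)[1::-1])))
E=np.array([.5717,-.1213]);y=np.radians(-82.5);xs=np.array([np.cos(y),np.sin(y)]);ys=np.array([-xs[1],xs[0]])
for n,v in(('tail',tail),('tip',tip),('tcp',np.array(p))): print(n,'fwd',-(v[:2]-E)@xs,'lat',(v[:2]-E)@ys)
```

```text
[0.5065 0.1892 0.01  ]
[0.5567 0.1966 0.01  ]
[0.5758 0.048  0.01  ]
[0.5253 0.0413 0.01  ]
[0.53161895 0.1929119  0.01      ] [0.55055569 0.04461659 0.01      ] 0.14949949620306102 -82.7229342125974
tail fwd 0.3167554049856627 lat 0.0012747345568748713
tip fwd 0.16725704044625092 lat 0.0006930430490986329
tcp fwd 0.2942960413497353 lat 0.00030517124999530123
```

Call:
jog_arm(
  dp=[
    [0,3,0],
    [0,3,0],
    [0,2.2,0],
    [0,1.0,0],
    [0,0.5,0],
    [0,0,0],
    [0,0,0],
    [0,0,0],
    [0,0,0],
    [0,0,0],
  ],
  rot=[
    [0,0,0],
    [0,0,0],
    [0,0,0],
    [0,0,0],
    [0,0,0],
    [0,0,0],
    [0,0,0],
    [0,0,0],
    [0,0,0],
    [0,0,0],
  ],
  jaw=[40,40,40,40,40,40,70,110,255,255],
  newtons=40,
)

```text
time_s: 19.15
tcp_pos: [0.5344, 0.1716, 0.0029]
orientation: [-1.571, -0.002, 0.131]
ft_force: [-2.7, -1.7, 9.3]
finger_gap: 0.565
```

```bash
python3 st.py
```

```text
t 19.15 p [0.5344 0.1716 0.0029] q [-0.03  0.6  -0.5   1.99  0.46  0.66 -0.69] F [-2.7 -1.7  9.3] gap 0.565
[[0.9915, 0.0016, -0.1304], [0.1304, 0.0002, 0.9915], [0.0016, -1.0, -0.0]] tilt 0.09 grasp [0.5344 0.1716 0.0219]
```

Call:
jog_arm(
  dp=[
    [0,0,0],
    [0,0,0],
    [0,0.3,0],
    [0,0,0],
    [0,0,0],
    [0,0,0],
    [0,0,0],
    [0,0,0],
  ],
  rot=[
    [0,0,0],
    [0,0,0],
    [0,0,0],
    [0,0,0],
    [0,0,0],
    [0,0,0],
    [0,0,0],
    [0,0,0],
  ],
  jaw=[80,70,70,70,110,255,255,255],
  newtons=40,
)

```text
time_s: 19.95
tcp_pos: [0.5338, 0.1715, -0.0012]
orientation: [-1.571, 0.0, 0.131]
ft_force: [-1.6, -0.3, 5.4]
finger_gap: 0.574
```

```bash
python3 st.py
```

```text
t 19.95 p [ 0.5338  0.1715 -0.0012] q [-0.03  0.6  -0.5   2.    0.46  0.65 -0.7 ] F [-1.6 -0.3  5.4] gap 0.574
[[0.9914, -0.0001, -0.1307], [0.1307, -0.0001, 0.9914], [-0.0001, -1.0, -0.0001]] tilt 0.01 grasp [0.5338 0.1715 0.0178]
```

Call:
jog_arm(
  dp=[
    [0,0,-0.8],
    [0,0,-1.5],
    [0,0,-1.5],
    [0,0,-1.5],
    [0,0,-1.5],
    [0,0,-1.5],
    [0,0,-1.5],
    [0,0,-1.5],
    [0,0,-1.2],
    [0,0,-0.5],
    [0,0,0],
    [0,0,0],
  ],
  rot=[
    [0,0,0],
    [0,0,0],
    [0,0,0],
    [0,0,0],
    [0,0,0],
    [0,0,0],
    [0,0,0],
    [0,0,0],
    [0,0,0],
    [0,0,0],
    [0,0,0],
    [0,0,0],
  ],
  jaw=[255,255,255,255,255,255,255,255,255,255,255,255],
)

```text
time_s: 21.15
tcp_pos: [0.5512, 0.0398, -0.0012]
orientation: [-1.572, -0.0, 0.129]
ft_force: [1.7, -5.0, 6.5]
finger_gap: 0.573
```

```bash
python3 st.py
python3 - <<'E'
from h import *
im=env.read_camera('scene');crop(im,210,150,360,290,5,'c13.png')
s=env.observe();E=np.array([.5717,-.1213]);y=np.radians(-82.5);xs=np.array([np.cos(y),np.sin(y)]);ys=np.array([-xs[1],xs[0]])
v=s['tcp_pos'][:2]-E;print('tcp fwd',-v@xs,'lat',v@ys,'tip est',-v@xs-.128)
E
```

```text
t 21.15 p [ 0.5512  0.0398 -0.0012] q [ 0.2   0.59 -0.49  2.01  0.46  0.64 -0.47] F [ 1.7 -5.   6.5] gap 0.573
[[0.9917, 0.0003, -0.1283], [0.1283, -0.0016, 0.9917], [0.0001, -1.0, -0.0016]] tilt 0.09 grasp [0.5512 0.0398 0.0178]
tcp fwd 0.16235298971455864 lat 0.0006616161230029154 tip est 0.034352989714558635
```

View pics/c13.png

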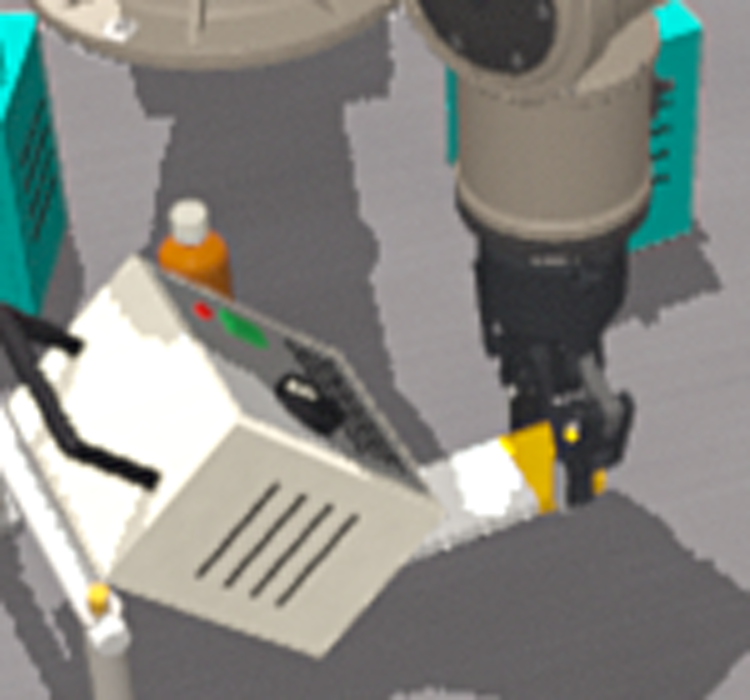

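Call:
jog_arm(
  dp=[
    [0,0,-0.5],
    [0,0,-0.5],
    [0,0,-0.4],
    [0,0,-0.3],
    [0,0,0],
    [0,0,0],
  ],
  rot=[
    [0,0,0],
    [0,0,0],
    [0,0,0],
    [0,0,0],
    [0,0,0],
    [0,0,0],
  ],
  jaw=[255,255,255,255,255,255],
)

```text
time_s: 21.8
tcp_pos: [0.5532, 0.0242, -0.0012]
orientation: [-1.571, -0.0, 0.13]
ft_force: [-0.1, 0.7, 6.3]
finger_gap: 0.578
```

```bash
python3 st.py
python3 - <<'E'
from h import *
im=env.read_camera('scene');crop(im,210,150,360,290,5,'c14.png')
s=env.observe();E=np.array([.5717,-.1213]);y=np.radians(-82.5);xs=np.array([np.cos(y),np.sin(y)]);ys=np.array([-xs[1],xs[0]])
v=s['tcp_pos'][:2]-E;print('tcp fwd',-v@xs,'lat',v@ys,'tip est',-v@xs-.128)
E
```

```text
t 21.8 p [ 0.5532  0.0242 -0.0012] q [ 0.23  0.6  -0.49  2.01  0.46  0.64 -0.43] F [-0.1  0.7  6.3] gap 0.578
[[0.9916, 0.0003, -0.1295], [0.1295, -0.0004, 0.9916], [0.0002, -1.0, -0.0004]] tilt 0.03 grasp [0.5532 0.0242 0.0178]
tcp fwd 0.14670236793978278 lat 0.0006339315141058738 tip est 0.018702367939782777
```

View pics/c14.png

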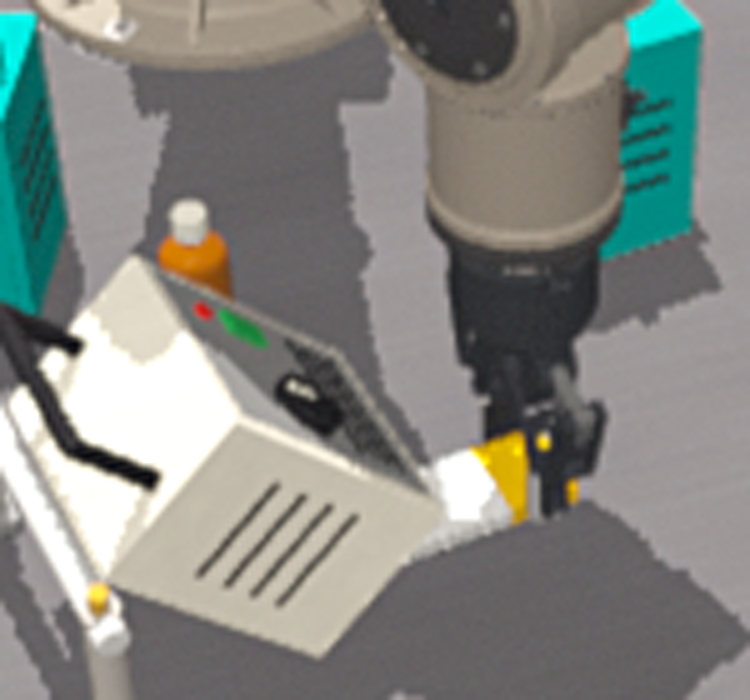

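Call:
jog_arm(
  dp=[
    [0,0,-0.2],
    [0,0,0],
    [0,0,0],
    [0,0,0],
    [0,0,0],
    [0,-1,0],
    [0,-3,1],
    [0,-3,1.5],
    [0,-4,1.5],
    [0,-4,1.5],
    [0,-4,1],
    [0,-3,0],
    [0,0,0],
    [0,0,0],
  ],
  rot=[
    [0,0,0],
    [0,0,0],
    [0,0,0],
    [0,0,0],
    [0,0,0],
    [0,0,0],
    [0,0,0],
    [0,0,0],
    [0,0,0],
    [0,0,0],
    [0,0,0],
    [0,0,0],
    [0,0,0],
    [0,0,0],
  ],
  jaw=[255,255,80,40,40,40,40,40,40,40,40,40,40,40],
)

```text
time_s: 23.25
tcp_pos: [0.5448, 0.088, 0.2195]
orientation: [-1.571, -0.001, 0.131]
ft_force: [-0.9, -0.4, -0.8]
finger_gap: 0.844
```

```bash
python3 st.py
python3 - <<'E'
from h import *
s=env.observe();im=env.read_camera('wrist');cv2.imwrite('pics/w10.png',im)
from plan import *
plan([.591,-.306,.312],-78,10,40,2)
import json;json.dump([s['tcp_pos'].tolist(),s['orientation'].tolist()],open('w10.json','w'))
E
```

```text
t 23.25 p [0.5448 0.088  0.2195] q [ 0.27  0.3  -0.66  1.87  0.21  1.04 -0.34] F [-0.9 -0.4 -0.8] gap 0.844
[[0.9915, 0.0014, -0.1305], [0.1305, -0.0003, 0.9915], [0.0014, -1.0, -0.0005]] tilt 0.08 grasp [0.5448 0.088  0.2385]
{"dp": [[-0.1, -0.9, -4.0], [0.6, -1.0, -3.9], [1.1, -0.9, -3.8], [1.6, -0.9, -3.6], [2.2, -1.0, -3.3], [2.7, -0.9, -3.0], [3.0, -0.9, -2.5], [3.4, -1.0, -2.1], [3.7, -0.9, -1.5], [3.79, -0.94, -0.98], [0, 0, 0], [0, 0, 0]], "rot": [[0, 8.5, 0], [0, 8.5, 0], [0, 8.5, 0], [0, 8.5, 0], [0, 8.5, 0], [0, 8.5, 0], [0, 8.5, 0], [0, 8.5, 0], [0, 8.5, 0], [0, 8.5, 0], [0, 0, 0], [0, 0, 0]], "jaw": [40, 40, 40, 40, 40, 40, 40, 40, 40, 40, 40, 40]} [ 0.59100323 -0.30595023  0.31201522]
```

View pics/w10.png

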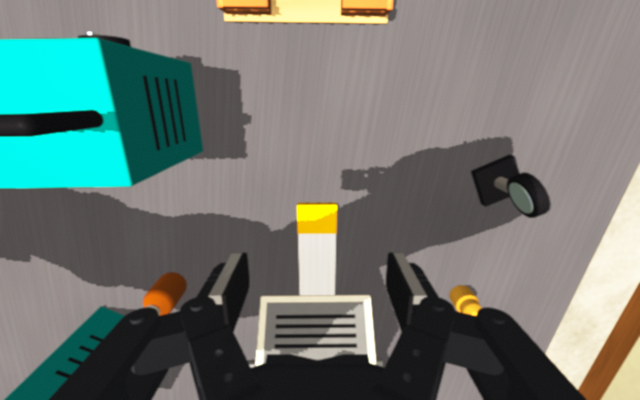

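Run:
```python
from h import *
import json
p,o=json.load(open('w10.json'));C=cam('wrist',{'tcp_pos':np.array(p),'orientation':o})
a,b=back(C,(297,204.5),.01),back(C,(338,204.5),.01);c,d=back(C,(259.5,297),.0676),back(C,(374,296),.0676)
E=np.array([.5717,-.1213]);y=np.radians(-82.5);xs=np.array([np.cos(y),np.sin(y)]);ys=np.array([-xs[1],xs[0]])
for v in (a,b,c,d):print(v.round(4),'fwd',-(v[:2]-E)@xs,'lat',(v[:2]-E)@ys)
print(np.linalg.norm(c-d))
```

```text
[0.5256 0.0405 0.01  ] fwd 0.16639048051269595 lat -0.024626074701341892
[0.577  0.0472 0.01  ] fwd 0.16636758273616875 lat 0.027270452142155555
[ 0.4954 -0.0602  0.0676] fwd 0.07057623626778642 lat -0.06766465273215443
[ 0.63   -0.0411  0.0676] fwd 0.07189393374257383 lat 0.06827976157544123
0.13595080032155119
```

Call:
jog_arm(
  dp=[
    [-0.1,-0.9,-4.0],
    [0.6,-1.0,-3.9],
    [1.1,-0.9,-3.8],
    [1.6,-0.9,-3.6],
    [2.2,-1.0,-3.3],
    [2.7,-0.9,-3.0],
    [3.0,-0.9,-2.5],
    [3.4,-1.0,-2.1],
    [3.7,-0.9,-1.5],
    [3.8,-0.9,-1.0],
    [0,0,0],
    [0,0,0],
    [0,0,0],
  ],
  rot=[
    [0,8.5,0],
    [0,8.5,0],
    [0,8.5,0],
    [0,8.5,0],
    [0,8.5,0],
    [0,8.5,0],
    [0,8.5,0],
    [0,8.5,0],
    [0,8.5,0],
    [0,8.5,0],
    [0,5.2,0],
    [0,0,0],
    [0,0,0],
  ],
  jaw=[120,120,120,120,120,120,120,120,120,120,120,120,120],
  newtons=30,
)

```text
time_s: 24.6
tcp_pos: [0.5911, -0.3047, 0.3103]
orientation: [-1.572, 0.001, -1.439]
ft_force: [-0.8, -0.5, 0.5]
finger_gap: 0.531
```

```bash
python3 st.py
python3 - <<'E'
from h import *
im=env.read_camera('top');cv2.imwrite('pics/t11.png',im);crop(im,280,110,480,260,4,'c15.png')
E
```

```text
t 24.6 p [ 0.5911 -0.3047  0.3103] q [ 0.54  0.37 -0.22  1.52  0.08  1.27 -1.13] F [-0.8 -0.5  0.5] gap 0.531
[[0.1311, -0.0018, 0.9914], [-0.9914, 0.0013, 0.1311], [-0.0015, -1.0, -0.0016]] tilt 0.13 grasp [ 0.5911 -0.3047  0.3293]
```

View pics/c15.png

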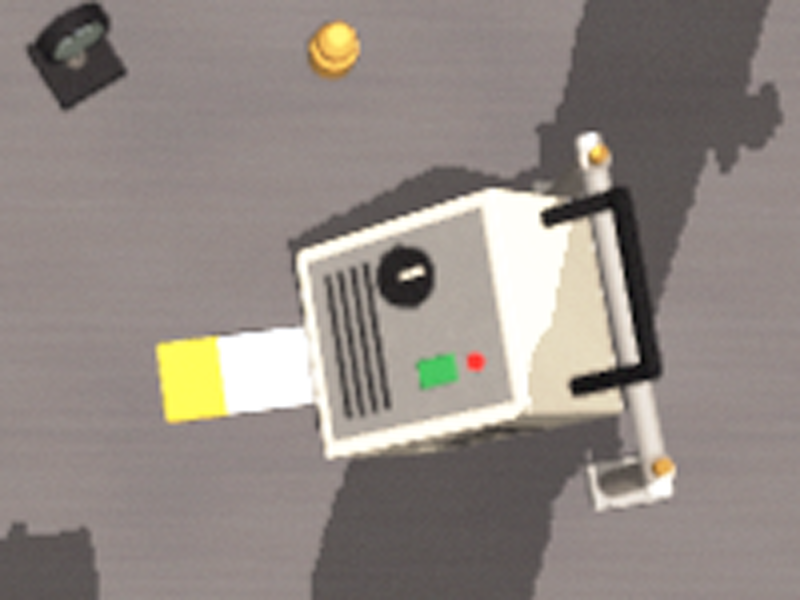

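Call:
jog_arm(
  dp=[
    [-1.5,2.8,0],
    [-1.5,2.8,0],
    [-1.4,2.9,0],
    [0,0,0],
    [0,0,0],
    [0,0,0],
    [0,0,0],
    [0,0,0],
    [0,0,0],
    [0,0,0],
  ],
  rot=[
    [0,0,0],
    [0,0,0],
    [0,0,0],
    [0,0,8.3],
    [0,0,8.3],
    [0,0,8.3],
    [0,0,8.3],
    [0,0,8.3],
    [0,0,0],
    [0,0,0],
  ],
  jaw=[90,90,90,90,90,90,90,90,90,90],
)

```text
time_s: 25.65
tcp_pos: [0.5855, -0.2618, 0.2254]
orientation: [-1.571, 0.725, -1.443]
ft_force: [1.0, 1.4, 0.0]
finger_gap: 0.643
```

```bash
python3 st.py
python3 - <<'E'
from h import *
s=env.observe();R=Ro.from_euler('xyz',s['orientation']).as_matrix()
im=env.read_camera('wrist');cv2.imwrite('pics/w12.png',im)
for P in ([.5807,-.2212,.1797],[.5845,-.2187,.1812]): print('bar in tool cm',(R.T@(np.array(P)-s['tcp_pos'])*100).round(2))
E
```

```text
t 25.65 p [ 0.5855 -0.2618  0.2254] q [ 0.79  0.7  -0.33  1.38 -0.36  1.55 -0.86] F [1.  1.4 0. ] gap 0.643
[[0.0957, -0.0851, 0.9918], [-0.7423, 0.6577, 0.1281], [-0.6632, -0.7485, -0.0002]] tilt 41.54 grasp [ 0.5871 -0.2743  0.2396]
bar in tool cm [-0.03  6.13  0.05]
bar in tool cm [-0.28  6.15  0.45]
```

View pics/w12.png

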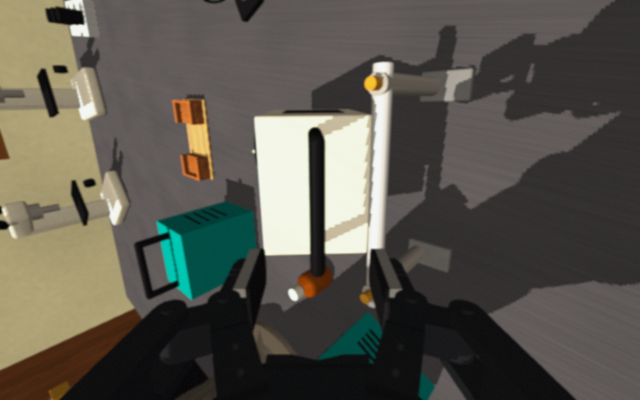

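Call:
jog_arm(
  dp=[
    [0,2.5,0],
    [0,2.5,0],
    [0,2,0],
    [0,1,0],
    [0,0,0],
    [0,0,0],
    [0,0,0],
    [0,0,0],
    [0,0,0],
    [0,0,0],
  ],
  rot=[
    [0,0,0],
    [0,0,0],
    [0,0,0],
    [0,0,0],
    [0,0,0],
    [0,0,0],
    [0,0,0],
    [0,0,0],
    [0,0,0],
    [0,0,0],
  ],
  jaw=[120,120,120,120,120,120,170,210,255,255],
  newtons=50,
)

```text
time_s: 26.7
tcp_pos: [0.5792, -0.2101, 0.1671]
orientation: [-1.57, 0.724, -1.443]
ft_force: [0.3, -3.9, 4.5]
finger_gap: 0.119
```

```bash
python3 st.py
```

```text
t 26.7 p [ 0.5792 -0.2101  0.1671] q [ 0.76  0.7  -0.35  1.52 -0.38  1.39 -0.85] F [ 0.3 -3.9  4.5] gap 0.119
[[0.0952, -0.0834, 0.992], [-0.7432, 0.657, 0.1265], [-0.6622, -0.7493, 0.0006]] tilt 41.47 grasp [ 0.5807 -0.2226  0.1813]
```

Call:
jog_arm(
  dp=[
    [-0.79,0.21,0],
    [-0.79,0.21,0],
    [-0.79,0.21,0],
    [-0.79,0.21,0],
    [0,0,0],
    [0,0,0],
  ],
  rot=[
    [0,0,-2.5],
    [0,0,-2.5],
    [0,0,-2.5],
    [0,0,-2.5],
    [0,0,0],
    [0,0,0],
  ],
  jaw=[255,255,255,255,255,255],
  newtons=80,
)

```text
time_s: 27.3
tcp_pos: [0.5758, -0.18, 0.1809]
orientation: [-1.568, 0.548, -1.442]
ft_force: [-0.5, -5.3, 10.9]
finger_gap: 0.104
```

```bash
cat > g.py <<'E'
from h import *
s=env.observe();R=Ro.from_euler('xyz',s['orientation']).as_matrix()
E=np.array([.5717,-.1213]);y=np.radians(-82.5);xs=np.array([np.cos(y),np.sin(y)]);ys=np.array([-xs[1],xs[0]])
g=s['tcp_pos']-.019*R[:,1];v=g[:2]-E;print('bar u',(v@xs).round(4),'lat',(v@ys).round(4),'z',g[2].round(4),'tilt',np.degrees(np.arctan2(-R[2,0],-R[2,1])).round(2))
E
python3 st.py;python3 g.py;python3 - <<'E'
from h import *
im=env.read_camera('scene');crop(im,200,150,350,290,5,'c16.png')
E
```

```text
t 27.3 p [ 0.5758 -0.18    0.1809] q [ 0.68  0.57 -0.34  1.62 -0.31  1.26 -0.93] F [-0.5 -5.3 10.9] gap 0.104
[[0.1096, -0.0644, 0.9919], [-0.8465, 0.5169, 0.1271], [-0.5209, -0.8536, 0.0021]] tilt 31.39 grasp [ 0.577  -0.1898  0.1972]
bar u 0.0686 lat -0.0036 z 0.1972 tilt 31.39
```

View pics/c16.png

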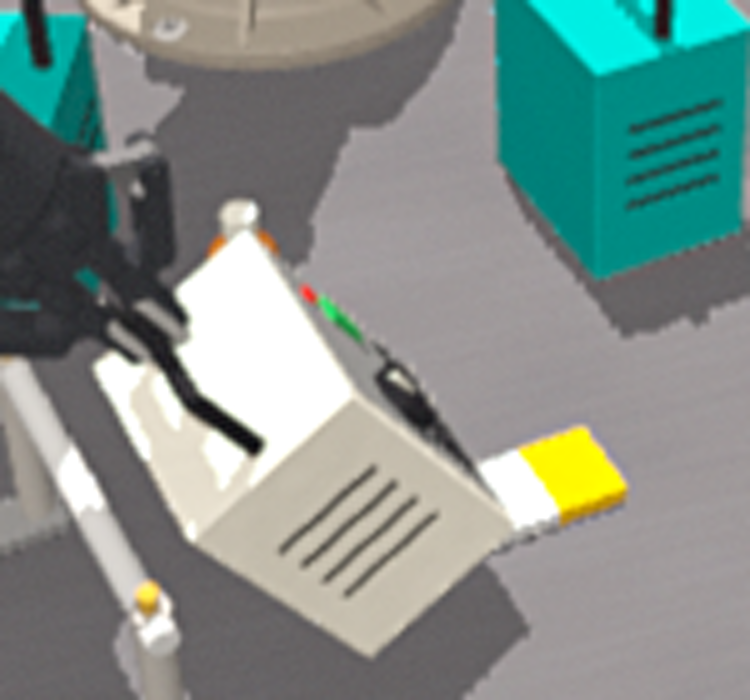

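Call:
jog_arm(
  dp=[
    [-0.79,0.02,0],
    [-0.79,0.12,0],
    [-0.79,0.13,0],
    [-0.79,0.12,0],
    [0,0,0],
    [0,0,0],
  ],
  rot=[
    [0,0,-2.5],
    [0,0,-2.5],
    [0,0,-2.5],
    [0,0,-2.5],
    [0,0,0],
    [0,0,0],
  ],
  jaw=[255,255,255,255,255,255],
  newtons=80,
)

```text
time_s: 27.95
tcp_pos: [0.571, -0.1497, 0.1904]
orientation: [-1.571, 0.375, -1.442]
ft_force: [-0.0, -0.3, -6.0]
finger_gap: 0.109
```

```bash
python3 st.py;python3 g.py;python3 - <<'E'
from h import *
im=env.read_camera('scene');crop(im,200,150,350,290,5,'c17.png')
E
```

```text
t 27.95 p [ 0.571  -0.1497  0.1904] q [ 0.58  0.46 -0.32  1.71 -0.22  1.15 -1.06] F [-0.  -0.3 -6. ] gap 0.109
[[0.1193, -0.0475, 0.9917], [-0.9227, 0.3636, 0.1284], [-0.3667, -0.9303, -0.0005]] tilt 21.51 grasp [ 0.5719 -0.1566  0.2081]
bar u 0.035 lat -0.0044 z 0.2081 tilt 21.51
```

View pics/c17.png

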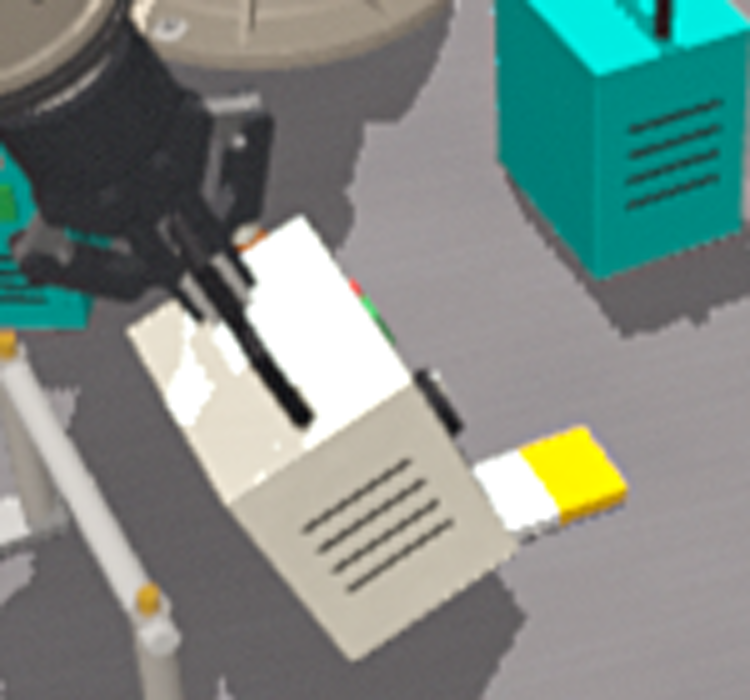

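Call:
jog_arm(
  dp=[
    [-0.79,0.12,0],
    [-0.79,0.13,0],
    [-0.79,0.12,0],
    [-0.79,0.13,0],
    [-0.79,0.12,0],
    [-0.79,0.13,0],
    [-0.79,0.12,0],
    [0,0,0],
    [0,0,0],
  ],
  rot=[
    [0,0,-2.5],
    [0,0,-2.5],
    [0,0,-2.5],
    [0,0,-2.5],
    [0,0,-2.5],
    [0,0,-2.5],
    [0,0,-2.5],
    [0,0,0],
    [0,0,0],
  ],
  jaw=[255,255,255,255,255,255,255,255,255],
  newtons=80,
)

```text
time_s: 28.9
tcp_pos: [0.5642, -0.0956, 0.1953]
orientation: [-1.572, 0.071, -1.444]
ft_force: [0.0, -0.7, -2.9]
finger_gap: 0.108
```

```bash
python3 st.py;python3 g.py;python3 - <<'E'
from h import *
im=env.read_camera('scene');crop(im,200,150,350,290,5,'c18.png')
E
```

```text
t 28.9 p [ 0.5642 -0.0956  0.1953] q [ 0.33  0.32 -0.29  1.85  0.03  1.   -1.4 ] F [ 0.  -0.7 -2.9] gap 0.108
[[0.1264, -0.0098, 0.9919], [-0.9894, 0.0705, 0.1268], [-0.0711, -0.9975, -0.0008]] tilt 4.08 grasp [ 0.5644 -0.0969  0.2142]
bar u -0.0251 lat -0.0041 z 0.2142 tilt 4.08
```

View pics/c18.png

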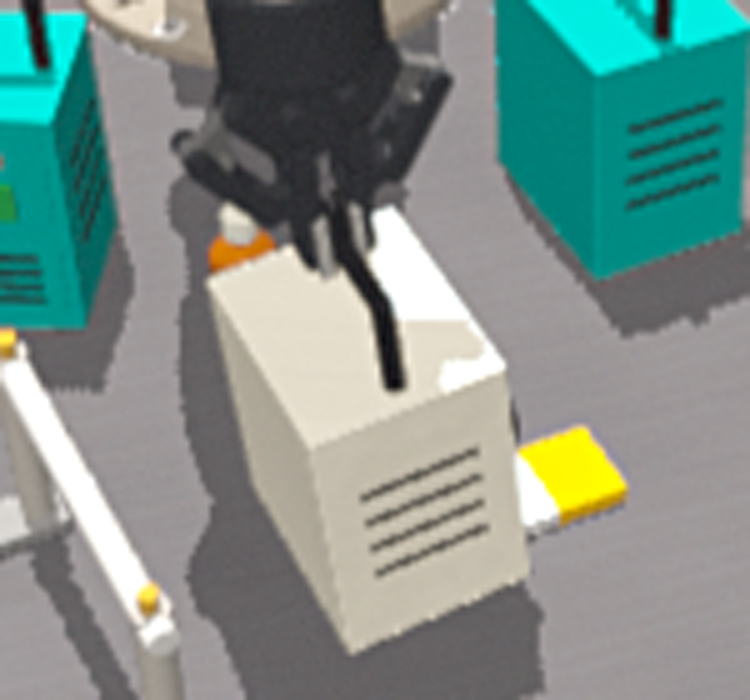

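Call:
jog_arm(
  dp=[
    [-0.63,0.1,0],
    [-0.63,0.1,0],
    [0,0,0],
    [0,0,0],
  ],
  rot=[
    [0,0,-2],
    [0,0,-2],
    [0,0,0],
    [0,0,0],
  ],
  jaw=[255,255,255,255],
  newtons=80,
)

```text
time_s: 29.35
tcp_pos: [0.5628, -0.0834, 0.1942]
orientation: [-1.571, 0.001, -1.444]
ft_force: [-0.7, 0.4, 0.4]
finger_gap: 0.109
```

```bash
python3 st.py;python3 g.py;python3 - <<'E'
from h import *
im=env.read_camera('scene');crop(im,220,170,350,290,6,'c19.png')
E
```

```text
t 29.35 p [ 0.5628 -0.0834  0.1942] q [ 0.27  0.31 -0.28  1.87  0.1   0.98 -1.5 ] F [-0.7  0.4  0.4] gap 0.109
[[0.1262, -0.0005, 0.992], [-0.992, 0.0013, 0.1262], [-0.0013, -1.0, -0.0003]] tilt 0.08 grasp [ 0.5628 -0.0834  0.2132]
bar u -0.0388 lat -0.0039 z 0.2132 tilt 0.08
```

View pics/c19.png

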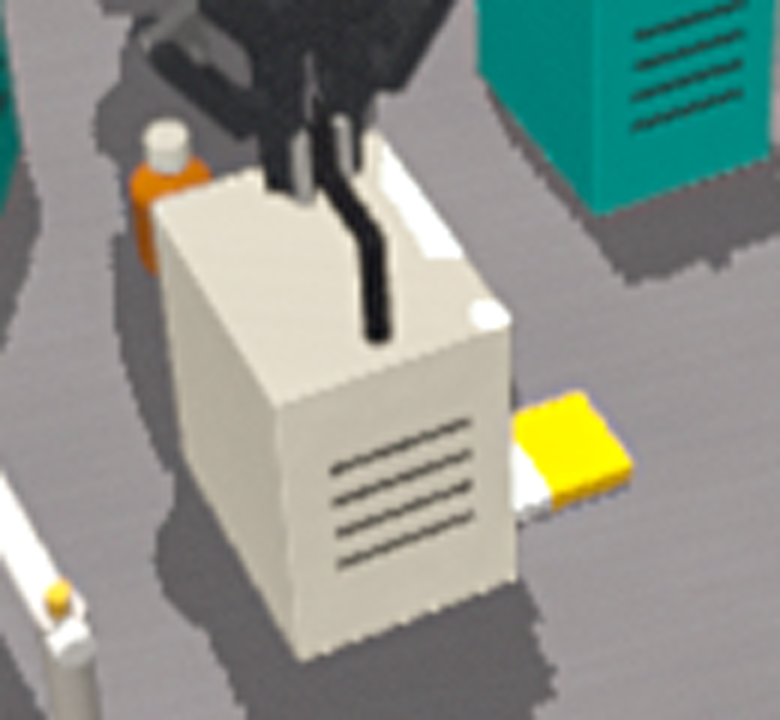

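Call:
jog_arm(
  dp=[
    [0,0,0],
    [0,0,0],
    [0,0,0],
  ],
  rot=[
    [0,0,0],
    [0,0,0],
    [0,0,0],
  ],
  jaw=[255,255,255],
  newtons=20,
)

```text
time_s: 29.7
tcp_pos: [0.5627, -0.083, 0.1942]
orientation: [-1.571, 0.0, -1.444]
ft_force: [0.2, -0.5, -1.4]
finger_gap: 0.105
```

```bash
python3 st.py;python3 g.py;python3 - <<'E'
from h import *
im=env.read_camera('scene');crop(im,220,170,350,290,6,'c20.png')
im=env.read_camera('wrist');cv2.imwrite('pics/w20.png',im)
E
```

```text
t 29.7 p [ 0.5627 -0.083   0.1942] q [ 0.27  0.31 -0.28  1.87  0.1   0.98 -1.5 ] F [ 0.2 -0.5 -1.4] gap 0.105
[[0.1264, -0.0001, 0.992], [-0.992, 0.0002, 0.1264], [-0.0002, -1.0, -0.0001]] tilt 0.01 grasp [ 0.5627 -0.083   0.2132]
bar u -0.0391 lat -0.0039 z 0.2132 tilt 0.01
```

View pics/c20.png

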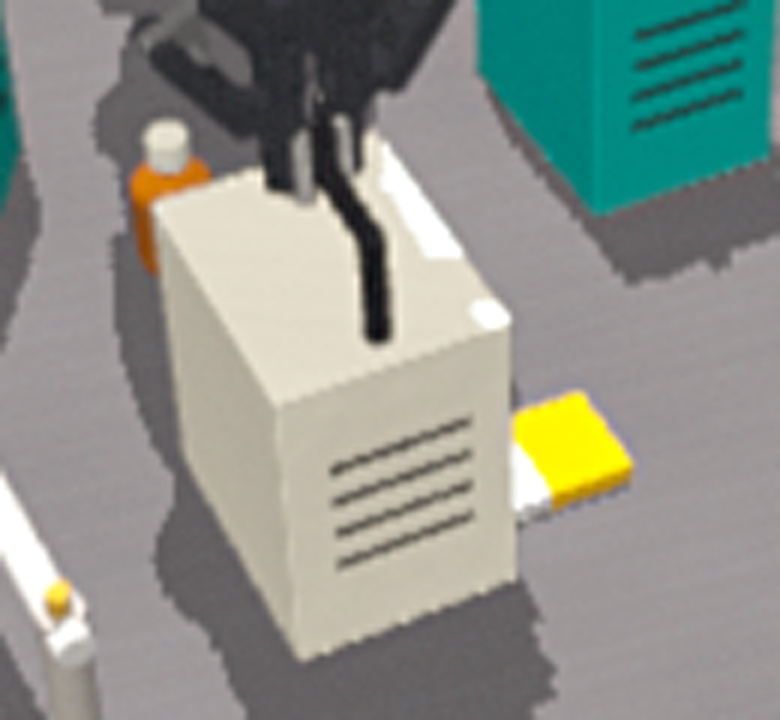

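View pics/w20.png

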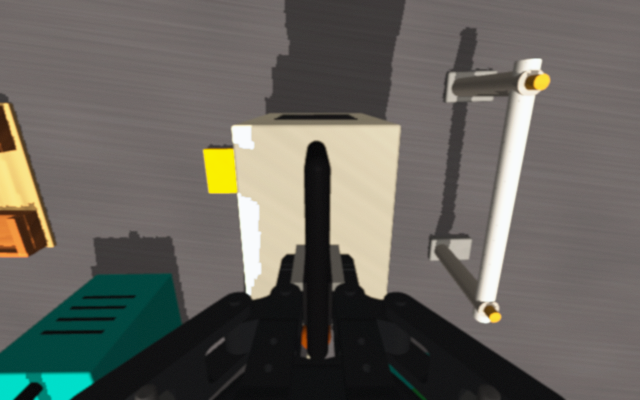

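```bash
cat > up.py <<'E'
from fit import *
def fitup(obs,p0=(.566,-.075,-1.44,0),z=.01):
    L=np.array([o[2] for o in obs])
    def W(p):return L@Ro.from_euler('ZY',[p[2],p[3]]).as_matrix().T+[p[0],p[1],z]
    def res(p):return np.concatenate([(proj(o[0],x)[0]-o[1]) for o,x in zip(obs,W(p))])
    r=least_squares(res,p0,loss='soft_l1');print('O',r.x[:2].round(4),np.degrees(r.x[2:]).round(2),'cost',r.cost);print(res(r.x).reshape(-1,2).round(1).tolist())
    E=np.array([.5717,-.1213]);y=np.radians(-82.5);xs=np.array([np.cos(y),np.sin(y)]);v=r.x[:2]-E;print('origin u',v@xs,'lat',v@[-xs[1],xs[0]])
if __name__=='__main__':
    b=lambda p:un(p,220,170,6)
    o=[(S,b((280,405)),(.05,.065,.15)),(S,b((303,660)),(.05,.065,0)),(S,b((515,578)),(-.05,.065,0)),(S,b((510,320)),(-.05,.065,.15)),(S,b((155,203)),(.05,-.065,.15)),(S,b((185,462)),(.05,-.065,0))]
    for z in (.005,.01,.012): fitup(o,z=z)
E
python3 up.py
```

```text
O [ 0.5606 -0.0787] [-82.35   0.23] cost 0.9697666817803625
[[-0.5, -0.6], [-0.2, 0.5], [0.7, 0.2], [0.6, -0.2], [-0.4, 0.0], [-0.0, -0.0]]
origin u -0.0436924986303339 lat -0.005482267277658926
O [ 0.5655 -0.0796] [-82.42   0.35] cost 1.51720046363469
[[-0.6, -0.6], [-0.2, 0.7], [1.0, 0.3], [0.8, -0.3], [-0.6, -0.2], [-0.1, -0.0]]
origin u -0.042169044533735045 lat -0.0007298454035839859
O [ 0.5674 -0.0799] [-82.45   0.4 ] cost 1.7807618983657834
[[-0.7, -0.6], [-0.2, 0.8], [1.1, 0.3], [0.8, -0.4], [-0.6, -0.3], [-0.1, -0.0]]
origin u -0.04156285501070373 lat 0.0011768840480039634
```

The supply is upright and its weight is on the plate, but its rear edge overhangs the plate tip by about 25 mm. With the grip firm, I'll ease it 4 mm up, about 9 mm forward and back down, to get more plate under it.

Call:
jog_arm(
  dp=[
    [0,0,0],
    [0,0,0],
    [0,-0.2,0],
    [0,-0.2,0],
    [0,-0.1,0],
    [0,0,0],
    [-0.3,0,0],
    [-0.3,0,0],
    [-0.3,0,0],
    [0,0,0],
    [0,0,0],
  ],
  rot=[
    [0,0,0],
    [0,0,0],
    [0,0,0],
    [0,0,0],
    [0,0,0],
    [0,0,0],
    [0,0,0],
    [0,0,0],
    [0,0,0],
    [0,0,0],
    [0,0,0],
  ],
  jaw=[255,255,255,255,255,255,255,255,255,255,255],
  newtons=80,
)

```text
time_s: 30.9
tcp_pos: [0.5616, -0.0735, 0.1992]
orientation: [-1.571, 0.0, -1.443]
ft_force: [0.4, -0.5, -7.4]
finger_gap: 0.109
```

```bash
python3 st.py;python3 g.py
```

```text
t 30.9 p [ 0.5616 -0.0735  0.1992] q [ 0.26  0.3  -0.29  1.87  0.1   0.99 -1.52] F [ 0.4 -0.5 -7.4] gap 0.109
[[0.1273, 0.0, 0.9919], [-0.9919, 0.0, 0.1273], [-0.0, -1.0, 0.0]] tilt 0.0 grasp [ 0.5616 -0.0735  0.2182]
bar u -0.0487 lat -0.0038 z 0.2182 tilt 0.0
```

Call:
jog_arm(
  dp=[
    [0,0.15,0],
    [0,0.15,0],
    [0,0.1,0],
    [0,0.05,0],
    [0,0,0],
    [0,0,0],
  ],
  rot=[
    [0,0,0],
    [0,0,0],
    [0,0,0],
    [0,0,0],
    [0,0,0],
    [0,0,0],
  ],
  jaw=[255,255,255,255,255,255],
)

```text
time_s: 31.5
tcp_pos: [0.5618, -0.0735, 0.1951]
orientation: [-1.57, 0.0, -1.443]
ft_force: [-1.3, 0.3, 1.0]
finger_gap: 0.107
```

```bash
python3 st.py
```

```text
t 31.5 p [ 0.5618 -0.0735  0.1951] q [ 0.26  0.3  -0.29  1.88  0.1   0.98 -1.52] F [-1.3  0.3  1. ] gap 0.107
[[0.1272, 0.0006, 0.9919], [-0.9919, 0.0001, 0.1272], [-0.0, -1.0, 0.0006]] tilt 0.04 grasp [ 0.5618 -0.0735  0.2141]
```

Call:
jog_arm(
  dp=[
    [0,0,0],
    [0,0,0],
    [0,0,0],
    [0,0,0],
    [0,0,0],
    [0,0,0],
    [0,-1,0],
    [0,-2,0],
    [0,-3,0],
    [0,-4,0],
    [0,0,0],
    [0,0,0],
  ],
  rot=[
    [0,0,0],
    [0,0,0],
    [0,0,0],
    [0,0,0],
    [0,0,0],
    [0,0,0],
    [0,0,0],
    [0,0,0],
    [0,0,0],
    [0,0,0],
    [0,0,0],
    [0,0,0],
  ],
  jaw=[255,255,220,200,120,90,90,90,90,90,90,90],
  newtons=20,
)

```text
time_s: 32.7
tcp_pos: [0.562, -0.0737, 0.2961]
orientation: [-1.568, -0.001, -1.443]
ft_force: [-0.6, 0.2, -0.1]
finger_gap: 0.645
```

```bash
python3 st.py
python3 - <<'E'
from h import *
s=env.observe();im=env.read_camera('wrist');cv2.imwrite('pics/w21.png',im)
im=env.read_camera('scene');crop(im,220,170,350,290,6,'c21.png')
E
```

```text
t 32.7 p [ 0.562  -0.0737  0.2961] q [ 0.27  0.21 -0.29  1.76  0.07  1.18 -1.49] F [-0.6  0.2 -0.1] gap 0.645
[[0.127, 0.0024, 0.9919], [-0.9919, -0.0004, 0.127], [0.0007, -1.0, 0.0023]] tilt 0.14 grasp [ 0.5619 -0.0737  0.3151]
```

View pics/c21.png

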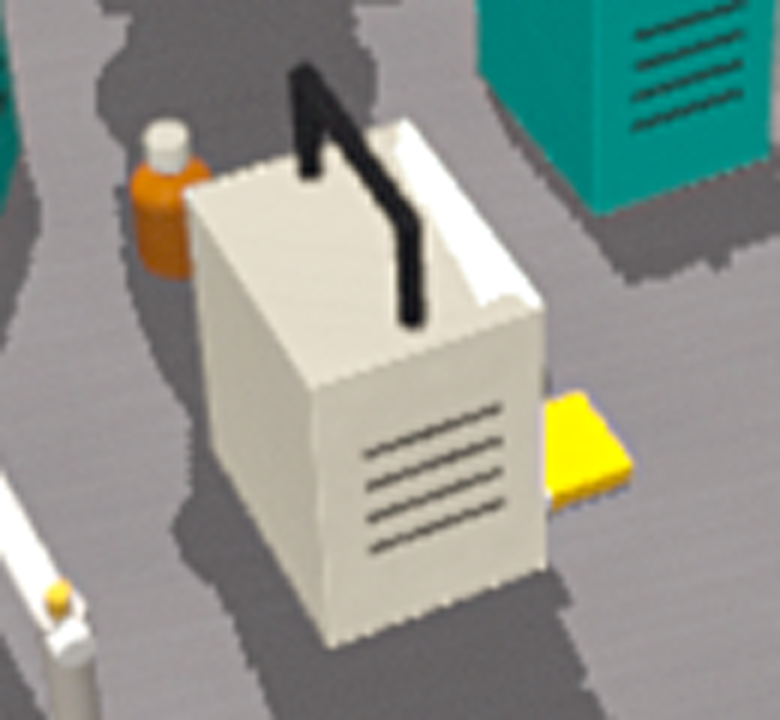

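View pics/w21.png

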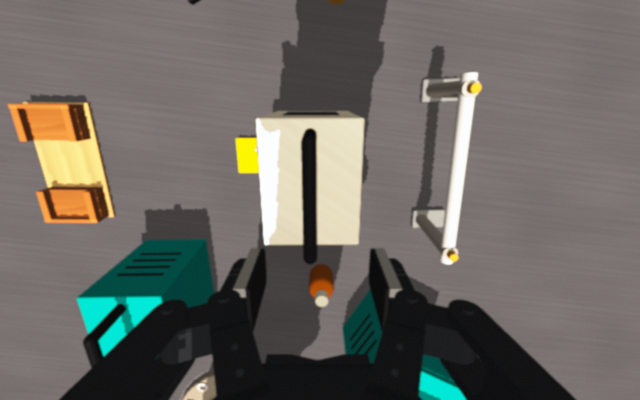

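Call:
jog_arm(
  dp=[
    [0,-2,0],
    [4,0,-2],
    [4,0,-2],
    [4,0,-2],
    [4,0,-1],
    [4,0,0],
    [3,0,0],
    [3,0,0],
    [0,0,0],
    [0,0,0],
  ],
  rot=[
    [0,0,0],
    [0,0,0],
    [0,0,0],
    [0,0,0],
    [0,0,0],
    [0,0,0],
    [0,0,0],
    [0,0,0],
    [0,0,0],
    [0,0,0],
  ],
  jaw=[90,90,90,90,90,90,90,90,90,90],
)

```text
time_s: 33.8
tcp_pos: [0.5247, -0.3405, 0.3133]
orientation: [-1.573, 0.002, -1.444]
ft_force: [0.9, 0.2, -0.3]
finger_gap: 0.643
```

```bash
python3 st.py
python3 - <<'E'
from h import *
im=env.read_camera('top');cv2.imwrite('pics/t22.png',im);crop(im,290,120,430,240,5,'c22.png')
im=env.read_camera('scene');cv2.imwrite('pics/s22.png',im)
E
```

```text
t 33.8 p [ 0.5247 -0.3405  0.3133] q [ 0.57  0.29 -0.12  1.61  0.04  1.24 -1.  ] F [ 0.9  0.2 -0.3] gap 0.643
[[0.1263, -0.0019, 0.992], [-0.992, 0.0013, 0.1263], [-0.0015, -1.0, -0.0017]] tilt 0.13 grasp [ 0.5248 -0.3405  0.3323]
```

View pics/c22.png

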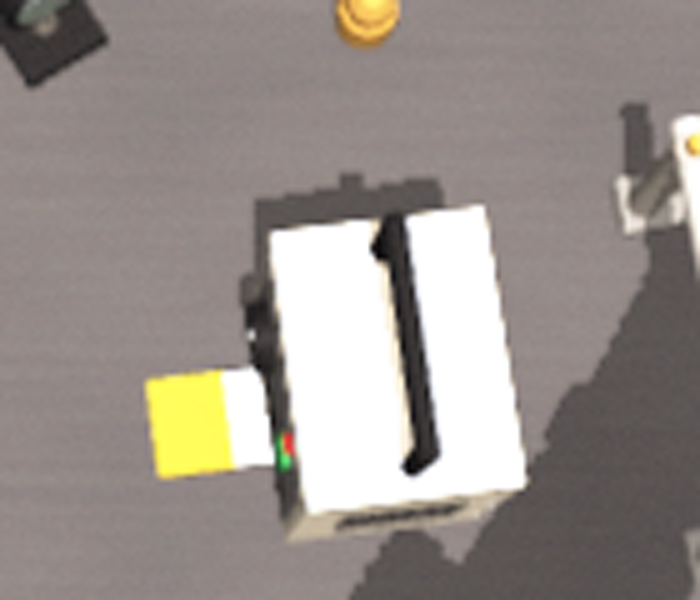

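View pics/s22.png

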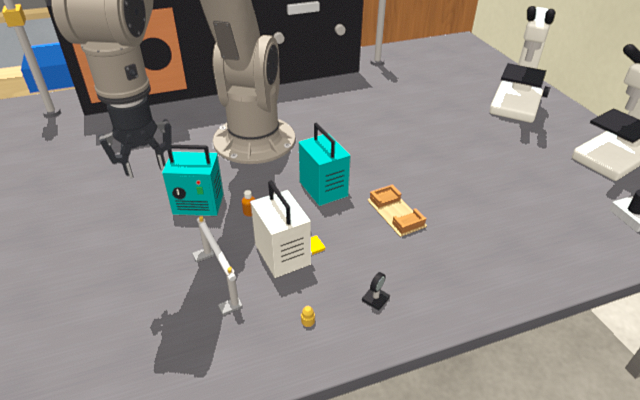

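Run:
```python
from up import *
a=lambda p:un(p,290,120,5);b=lambda p:un(p,220,170,6)
fitup([(T,a((270,232)),(-.05,.065,.15)),(T,a((486,205)),(.05,.065,.15)),(T,a((526,486)),(.05,-.065,.15)),(T,a((306,515)),(-.05,-.065,.15)),(T,a((290,541)),(-.05,-.065,0)),
(S,b((313,390)),(.05,.065,.15)),(S,b((332,648)),(.05,.065,0)),(S,b((546,568)),(-.05,.065,0)),(S,b((543,305)),(-.05,.065,.15)),(S,b((187,192)),(.05,-.065,.15)),(S,b((405,120)),(-.05,-.065,.15))])
q=[back(T,a(u),.01) for u in((146,380),(157,478))];t=(q[0]+q[1])/2
E=np.array([.5717,-.1213]);y=np.radians(-82.5);xs=np.array([np.cos(y),np.sin(y)]);v=t[:2]-E;print('tail u',v@xs,'lat',v@[-xs[1],xs[0]],q,np.linalg.norm(q[0]-q[1]))
d=q[1]-q[0];print('plate yaw',np.degrees(np.arctan2(-d[0],d[1]))+0, 'edge', np.degrees(np.arctan2(d[1],d[0])))
```

```text
O [ 0.5631 -0.0677] [-8.223e+01 -2.000e-02] cost 2.6437260356399133
[[-0.7, 0.2], [-0.9, 0.2], [0.0, -0.3], [0.1, -0.4], [-1.2, 0.4], [-0.8, -0.2], [-0.5, 0.7], [0.0, 0.1], [0.2, 0.3], [-1.1, -0.2], [-0.2, 0.1]]
origin u -0.054267688932976364 lat -0.0015462310909017908
tail u -0.16428805513887948 lat 0.0008091655205690534 [array([0.57679917, 0.04468941, 0.01      ]), array([0.52531753, 0.03868692, 0.01      ])] 0.05183038557543034
plate yaw 96.65035113354799 edge -173.34964886645204
```

Run:
```python
from cell import env
print(env.job_done(), env.observe()['time_s'])
```

```text
the job is handed in; nothing more can be done
the job is handed in; nothing more can be done
```

The supply now stands upright on the plate, with the yellow end sticking out in front. I tipped it back until it leaned by itself on the rail at about 42.5°. I then took the plate from the cradle, laid it in front and slid it, bare end first, to about 16 mm from the rear edge. Last, I lowered the supply on its handle.

- **Correction made:** after lowering, the supply stood about 25 mm past the plate tip at the rear. Before letting go I lifted it about 4 mm, moved it about 9 mm forward and set it down again. That lift was not in your instructions.
- **Last checks (top and scene cameras):**
  - The supply's tilt is about 0°.
  - About 90 mm of plate lies under it and about 60 mm sticks out, including all the yellow.
  - The plate is about 2 mm off the supply's middle line, and the two are square to within about 1.5°. The plate's angle is the less certain figure, since it comes from a short edge.
- **Bystanders:** the lens mount, objective and bottle look unmoved in the pictures; I did not measure them again.
- **Time and clearance:** about 34 s of the 72 s allowed, with the gripper clear of everything when I handed in.
- **Disagreements:** the scene-camera fit and the gripper position differed by about 3 mm on where the handle was, and camera readings of the same points differ by about 2 mm.

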